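# Fold up a packing tray, pack the turned spindles and bar it shut

### The arm

A 7-joint arm with a two-finger parallel gripper is mounted at the origin on the work surface. World frame = base frame: x ahead of the robot, y to its left, z up, the work surface at z = 0. Lengths are in m, angles in rad, forces in N, time in s.
With the tool pointing down it reaches from about 0.4 to 0.85 m from the base axis. Payload 10.4 kg.
Tool frame: the origin (TCP) lies at the very end of the fingers, on their centre line; the grasp point (between the pads) lies 19 mm behind it; z points along the fingers, y is the line along which they close (so a half turn about z gives the same grasp; the last joint's range is limited). The gripper opens to 85 mm and grips with 20 to 120 N. Pads are 22 mm wide; open, the fingers measure 114 mm over their backs; the gripper's body (76 mm by 85 mm) begins 54 mm behind the grasp point. The pads swing forward as they close: fully open they stand 13 mm farther back than shut.
Start: joints at [1.216, 0.332, -0.065, 1.46, 0.022, 1.35, -0.088], TCP at [0.204, -0.591, 0.231] pointing down, gripper open.
Joint ranges: [-2.6, 2.6], [-0.5, 2.12], [-1.47, 1.34], [0.16, 2.42], [-1.27, 4.41], [0.06, 2.06], [-2.6, 2.6]. Speed limits (rad/s): [2.22, 2.22, 2.79, 2.79, 3.14, 3.14, 3.14].

### API

Orientations are given as a unit quaternion [x, y, z, w].
In Python, from workcell import * gives the robot as it stands. The module is installed in compiled form; this text tells all that it offers.
- The arm moves only by the tool carry_out, never from a script. Its argument "motion" is a list of rows, each an object with "xyz": the shift along the tool's x, y, z in m, a list of three; "angular": the turn, a rotation vector about the tool's x, y, z in degrees, a list of three. A call has 1 to 12 rows; each row is the pose to reach, as a shift and turn from the pose commanded when the call began, along the tool's axes at that moment; what a row does not reach only later rows make up. A row lasts 1/10 s, in which the tool goes at most 50 mm and 8.59 degrees, less where a joint would pass 70% of its speed; a pose out of reach is approached as far as the arm can. A call with a gripper value outside its range is refused whole. "hand" is the opening, from 0 (shut) to 1 (fully open), set as the call begins (left out, the last holds). The fingers move at their own pace and stop on an object; "grip_force" is the grip in N (left out, the last holds). Time passes only in rows, so rows that repeat a pose let the fingers close. It gives the time, the measured TCP pose, the force, the opening and the grip force at its end, in the units of the state.
- get_obs(): the state, without advancing time (a new reading comes with each control period).
- camera(name): name is "side" or "top"; returns a dict with "img" (384x512x3 uint8, red, green, blue), "fx", "fy", "cx", "cy" (pixels), "k1" (the pictures are not rectified: a ray, as slopes to the right and down, at radius r is drawn at 1 + k1 r^2 times it, then the intrinsics apply), "extrinsics" (4x4, takes a point from camera to world coordinates). Camera axes: x right, y up, looking along -z (the intrinsics and any distortion apply to the point x, -y, -z); pixel columns grow to the right and rows downward; lengths in m; the calibration is good to about 2 mm. A picture is of the moment at which its call begins. There is no depth.
- hand_in(): hands the job in; it is judged then, once.
The state is a dict: "clock": time; "joint_pos": joint angles; "joint_velocities": joint speeds; "tau": joint torques, N m; "position": TCP position; "ee_rot": TCP orientation; "ft_force": force on the tool from outside, world axes, zero at the start; "torque": the same for the moment, N m; "grip_width": opening from 0.0 (shut) to 1.0 (fully open); "grasp_force": force on a finger pad.
Only numpy, scipy, OpenCV 4.12 (cv2) and the standard library are available. Lean on these libraries where they do the work, as an engineer would, in place of code of your own. Each camera call takes 0.05 s, during which the arm holds its last target. There are 200 camera calls.

### The job

Pack the finished spindles for the customer: first fold all four yellow walls of the tray fully upright, then lay every wooden spindle that is on the table flat on the tray's floor, none on top of another or leaning. Last, lay the aluminium retaining bar centrally across the tray from end wall to end wall, down in the notches between the black horns, grip block up, and leave the mug, jar, bowl and screwdriver where they are.

Things in the scene. Friction and masses are not known exactly. Their poses are not given: they have to be found in the camera images.
- tray: grey tray floor, 110 mm (its x) by 200 mm (its y), fixed on a plywood stand; origin on the table under its centre, upper face at z=40 mm. With its four yellow walls upright the inside is 110 x 200 mm, 42 mm deep (wall edges at z=82 mm, tab ends at z=110 mm). Place and yaw vary; +x points roughly away from the robot, +y to its left
- wall_near (a joint): hinge of the yellow wall on the tray's near (-x) side, wall 200 mm long, 42 mm high, 6 mm thick; hinge line at tray x=-55 mm, z=40 mm. 0 = folded out flat and level, grows as it is raised, 1.571 = upright (stop 1.58). Stiff (0.15 N m, about 2.5 N at the tab): it stays where it is left. Flat, it lies below the hinge plane; upright, outside the floor's edge
- wall_far (a joint): hinge of the yellow wall on the tray's far (+x) side, wall 200 mm long, 42 mm high, 6 mm thick; hinge line at tray x=+55 mm, z=40 mm. 0 = folded out flat and level, grows as it is raised, 1.571 = upright (stop 1.58). Stiff (0.15 N m, about 2.5 N at the tab): it stays where it is left. Flat, it lies below the hinge plane; upright, outside the floor's edge
- wall_left (a joint): hinge of the yellow wall on the tray's left end (+y) side, wall 110 mm long, 42 mm high, 6 mm thick; hinge line at tray y=+100 mm, z=40 mm. 0 = folded out flat and level, grows as it is raised, 1.571 = upright (stop 1.58). Stiff (0.15 N m, about 2.5 N at the tab): it stays where it is left. Flat, it lies below the hinge plane; upright, outside the floor's edge
- wall_right (a joint): hinge of the yellow wall on the tray's right end (-y) side, wall 110 mm long, 42 mm high, 6 mm thick; hinge line at tray y=-100 mm, z=40 mm. 0 = folded out flat and level, grows as it is raised, 1.571 = upright (stop 1.58). Stiff (0.15 N m, about 2.5 N at the tab): it stays where it is left. Flat, it lies below the hinge plane; upright, outside the floor's edge
- tab_near (a point): where to pinch the black tab of wall_near, fingers closing parallel to the hinge: middle of the wall's free edge, 64 mm from the hinge line, 3 mm outside the hinge plane (mid-thickness). Tab: 6 mm thick, 28 mm long, in the wall's plane, ending 70 mm from the hinge; 40 mm wide, solid. Own x points away from the hinge
- tab_far (a point): where to pinch the black tab of wall_far, fingers closing parallel to the hinge: middle of the wall's free edge, 64 mm from the hinge line, 3 mm outside the hinge plane (mid-thickness). Tab: 6 mm thick, 28 mm long, in the wall's plane, ending 70 mm from the hinge; 40 mm wide, solid. Own x points away from the hinge
- tab_left (a point): where to pinch the black tab of wall_left, fingers closing parallel to the hinge: middle of the wall's free edge, 64 mm from the hinge line, 3 mm outside the hinge plane (mid-thickness). Tab: 6 mm thick, 28 mm long, in the wall's plane, ending 70 mm from the hinge; two 12 mm wide horns, 30 mm apart (54 mm over both); the gap is the bar's notch. Own x points away from the hinge
- tab_right (a point): where to pinch the black tab of wall_right, fingers closing parallel to the hinge: middle of the wall's free edge, 64 mm from the hinge line, 3 mm outside the hinge plane (mid-thickness). Tab: 6 mm thick, 28 mm long, in the wall's plane, ending 70 mm from the hinge; two 12 mm wide horns, 30 mm apart (54 mm over both); the gap is the bar's notch. Own x points away from the hinge
- spindle1: turned wooden spindle, 90 mm long (its x), 24 x 24 mm square ends 17.5 mm long, rounded middle 22 mm or so thick (grip across it); origin at its centre; about 60 g. Starts flat on the table, on either side of the tray; may later lie on another face. Two to four of the four exist in a run: an absent one reads None from the start
- spindle2: turned wooden spindle, 90 mm long (its x), 24 x 24 mm square ends 17.5 mm long, rounded middle 22 mm or so thick (grip across it); origin at its centre; about 60 g. Starts flat on the table, on either side of the tray; may later lie on another face. Two to four of the four exist in a run: an absent one reads None from the start
- spindle3: turned wooden spindle, 90 mm long (its x), 24 x 24 mm square ends 17.5 mm long, rounded middle 22 mm or so thick (grip across it); origin at its centre; about 60 g. Starts flat on the table, on either side of the tray; may later lie on another face. Two to four of the four exist in a run: an absent one reads None from the start
- spindle4: turned wooden spindle, 90 mm long (its x), 24 x 24 mm square ends 17.5 mm long, rounded middle 22 mm or so thick (grip across it); origin at its centre; about 60 g. Starts flat on the table, on either side of the tray; may later lie on another face. Two to four of the four exist in a run: an absent one reads None from the start
- bar: retaining bar: aluminium, 236 mm long (its x), 20 mm wide, 14 mm thick; red grip block on top at the middle, 50 mm long, 20 mm wide, from 14 to 36 mm above the underside (pinch across the 20 mm). Origin: centre of its underside; 180 g. In place it runs along the tray's y, underside at z=82 mm on both end walls' edges, between the horns (5 mm play each side)
- mug: bystander: blue mug, 80 mm across, 90 mm tall, origin under its centre
- wax_jar: bystander: amber jar with black cap, 60 mm across, 80 mm tall, origin under its centre
- bowl: bystander: small dark wooden bowl, 100 mm across, 45 mm tall, origin under its centre
- screwdriver: bystander: screwdriver, 220 mm long, lying on the table to the right
Not all that is in view belongs to the job. What is shaped like the spindle2 but pink, purple or red is not meant.

How it is judged:
On the way, in this order (a step that is already met when the one before it is completed fails the run):
1. all four walls are upright while the spindles and the bar are still outside the tray (value of joint each of wall_near, wall_far, wall_left, wall_right above 1.43 rad and horizontal distance between each of spindle1, spindle2, spindle3, spindle4, bar and tray above 0.12 m), for 0.2 s.
2. every spindle lies flat on the tray floor, with the walls upright and the bar not yet on (value of joint each of wall_near, wall_far, wall_left, wall_right above 1.43 rad and x of spindle1 in the frame of tray between -0.052 and 0.052 m and y of spindle1 in the frame of tray between -0.095 and 0.095 m and z of spindle1 in the frame of tray between 0.044 and 0.062 m and angle between spindle1's own x axis and vertical between 1.45 and 1.69 rad and x of spindle2 in the frame of tray between -0.052 and 0.052 m and y of spindle2 in the frame of tray between -0.095 and 0.095 m and z of spindle2 in the frame of tray between 0.044 and 0.062 m and angle between spindle2's own x axis and vertical between 1.45 and 1.69 rad and x of spindle3 in the frame of tray between -0.052 and 0.052 m and y of spindle3 in the frame of tray between -0.095 and 0.095 m and z of spindle3 in the frame of tray between 0.044 and 0.062 m and angle between spindle3's own x axis and vertical between 1.45 and 1.69 rad and x of spindle4 in the frame of tray between -0.052 and 0.052 m and y of spindle4 in the frame of tray between -0.095 and 0.095 m and z of spindle4 in the frame of tray between 0.044 and 0.062 m and angle between spindle4's own x axis and vertical between 1.45 and 1.69 rad and horizontal distance between bar and tray above 0.12 m), for 0.2 s.
3. the bar lies across both end walls in the notches (x of bar in the frame of tray between -0.012 and 0.012 m and y of bar in the frame of tray between -0.014 and 0.014 m and z of bar in the frame of tray between 0.078 and 0.088 m and angle between the x axis of bar and the y axis of tray, either way round below 0.08 rad and angle between bar's own z axis and vertical below 0.08 rad and value of joint each of wall_near, wall_far, wall_left, wall_right above 1.43 rad), for 0.2 s.
At the end, for the whole second after the job is handed in: Walls all above 1.43 rad; every spindle present level (0.12 rad) inside, its centre 4 to 22 mm above the tray floor; bar in both notches, underside 78 to 88 mm above the table, centred within 14 mm along and 12 mm across, aligned and level within 0.08 rad, block up; all at rest (all of step 3 and x of spindle1 in the frame of tray between -0.052 and 0.052 m and y of spindle1 in the frame of tray between -0.095 and 0.095 m and z of spindle1 in the frame of tray between 0.044 and 0.062 m and angle between spindle1's own x axis and vertical between 1.45 and 1.69 rad and x of spindle2 in the frame of tray between -0.052 and 0.052 m and y of spindle2 in the frame of tray between -0.095 and 0.095 m and z of spindle2 in the frame of tray between 0.044 and 0.062 m and angle between spindle2's own x axis and vertical between 1.45 and 1.69 rad and x of spindle3 in the frame of tray between -0.052 and 0.052 m and y of spindle3 in the frame of tray between -0.095 and 0.095 m and z of spindle3 in the frame of tray between 0.044 and 0.062 m and angle between spindle3's own x axis and vertical between 1.45 and 1.69 rad and x of spindle4 in the frame of tray between -0.052 and 0.052 m and y of spindle4 in the frame of tray between -0.095 and 0.095 m and z of spindle4 in the frame of tray between 0.044 and 0.062 m and angle between spindle4's own x axis and vertical between 1.45 and 1.69 rad and linear speed of each of spindle1, spindle2, spindle3, spindle4, bar below 0.02 m/s); the robot touches nothing.
It fails at once if the mug is shifted by more than 40 mm (distance of mug from where it was at the start of the episode above 0.04 m).
It fails at once if the wax jar is shifted by more than 40 mm (distance of wax_jar from where it was at the start of the episode above 0.04 m).
It fails at once if the bowl is shifted by more than 40 mm (distance of bowl from where it was at the start of the episode above 0.04 m).
It fails at once if the screwdriver is shifted by more than 40 mm (distance of screwdriver from where it was at the start of the episode above 0.04 m).
Of spindle1, spindle2, spindle3, spindle4 only 2 to 4 are there at a start; the rules pass over those that are not, and their reading is None.
At some moment in a run one of spindle1, spindle2, spindle3, spindle4 may be knocked a few centimetres aside while the robot is not near it.
Once in a run the grip may slacken for a moment while it holds something.
It also fails if it takes over 210 s, if anything falls off the work surface, if the arm or the gripper's body presses on something with over 40 N, if the wrist force passes 120 N, or if a joint passes its speed limit or range.

## Working session

There is one attempt and no reset: what is moved stays moved. The work goes in short steps, Python scripts to look and compute and a tool call to move; the robot and the scene stay as the last step left them, time stands still between calls to the robot, and variables do not carry over. Pictures are saved under pics/ and viewed, at most 14 in all, crops included, and the job is handed in when it is done.

Besides the shell and the picture viewer there is one more tool, called as name([rows], argument=value, ...), one row to a line, values as JSON. carry_out: Moves the arm, as the interface text tells. Its arguments: {"type":"object","properties":{"motion":{"type":"array"},"hand":{"type":"number"},"grip_force":{"type":"number"}},"required":["motion"]}

```bash
mkdir -p pics; python3 - <<'E'
from workcell import *
import cv2,numpy as np
for n in ["top","side"]:
    c=camera(n); cv2.imwrite(f"pics/{n}0.png",cv2.resize(c["img"][:,:,::-1],(800,600),interpolation=cv2.INTER_CUBIC)); 
    np.savez(f"{n}0.npz",**c)
    print(n,c["fx"],c["fy"],c["cx"],c["cy"],c["k1"],np.round(c["extrinsics"],3).tolist())
print(get_obs())
E
```

```text
top 468.8832839650581 468.8832839650581 259.37397507766406 194.0343908991609 -0.10258242541474741 [[-0.009, 0.99, -0.14, 0.327], [-1.0, -0.008, 0.007, -0.067], [0.006, 0.14, 0.99, 1.45], [0.0, 0.0, 0.0, 1.0]]
side 373.0828276511898 373.0828276511898 258.46989562374307 191.93651658051766 -0.0660783163598594 [[0.961, 0.216, -0.171, 0.363], [-0.275, 0.741, -0.612, -0.73], [-0.006, 0.636, 0.772, 0.912], [0.0, 0.0, 0.0, 1.0]]
{'clock': 0.1, 'joint_pos': array([ 1.21641795,  0.33284204, -0.06466113,  1.46085758,  0.02160204,
        1.34991873, -0.08849158]), 'joint_velocities': array([-0.0006684 , -0.00209918, -0.00225666, -0.00186969,  0.00067123,
       -0.00012104, -0.00057141]), 'tau': array([ 2.26128839e-03, -6.26748562e+01,  4.98431653e-02, -3.92429209e+01,
        1.63208490e-02,  7.04912425e-03, -2.71536709e-05]), 'position': array([ 0.20344019, -0.5906001 ,  0.23057445]), 'ee_rot': array([ 9.86272411e-01,  1.65125071e-01, -1.46626627e-04, -6.48914933e-04]), 'ft_force': array([-0.42936977,  0.04514136, -0.52672587]), 'torque': array([0.00658518, 0.00470613, 0.01446747]), 'grasp_force': 0.0, 'grip_width': 1.0010273332663502}
```

View pics/top0.png

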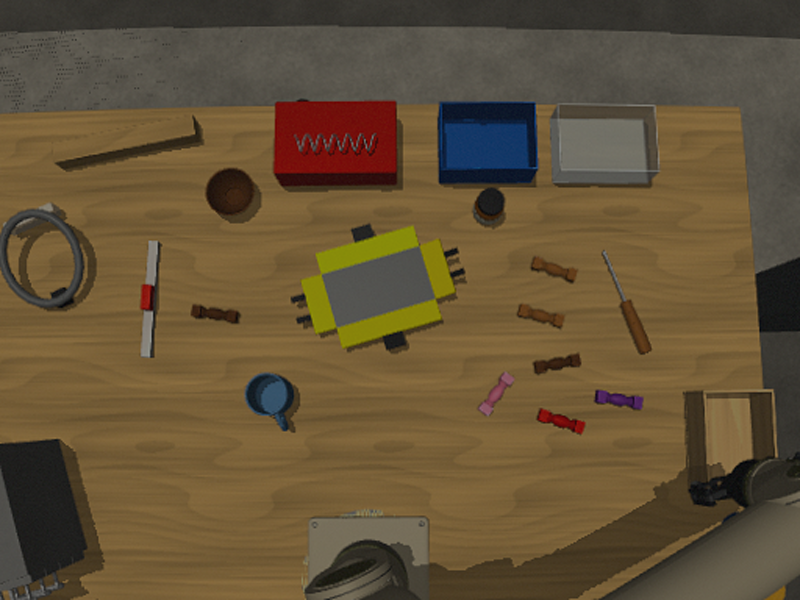

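View pics/side0.png

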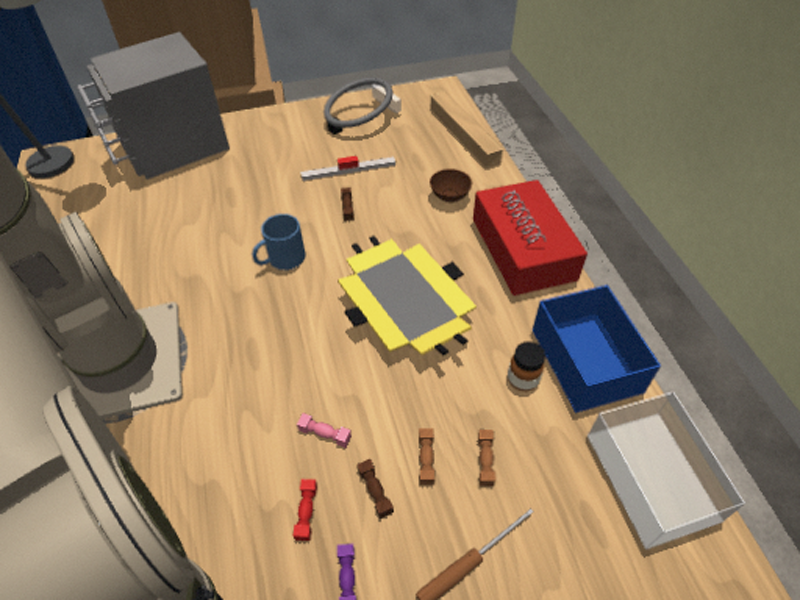

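```bash
cat > h.py <<'E'
import numpy as np, cv2
from workcell import *
from scipy.spatial.transform import Rotation as R
def rays(c,px):
    K=np.array([[c["fx"],0,c["cx"]],[0,c["fy"],c["cy"]],[0,0,1.]])
    u=cv2.undistortPoints(np.float64(px).reshape(-1,1,2),K,np.array([float(c["k1"]),0,0,0])).reshape(-1,2)
    E=np.asarray(c["extrinsics"]); d=np.c_[u[:,0],-u[:,1],-np.ones(len(u))]@E[:3,:3].T
    return E[:3,3],d
def onplane(c,px,z):
    o,d=rays(c,px); return o+d*((z-o[2])/d[:,2])[:,None]
def tri(ca,pa,cb,pb):
    oa,da=rays(ca,pa); ob,db=rays(cb,pb); out=[]
    for a,b in zip(da,db):
        s,_,_,_=np.linalg.lstsq(np.c_[a,-b],ob-oa,rcond=None)
        p,q=oa+s[0]*a,ob+s[1]*b; out.append(np.r_[(p+q)/2,np.linalg.norm(p-q)])
    return np.array(out)
def proj(c,P):
    E=np.asarray(c["extrinsics"]); p=(np.atleast_2d(P)-E[:3,3])@E[:3,:3]
    x=p[:,0]/-p[:,2]; y=-p[:,1]/-p[:,2]; f=1+c["k1"]*(x*x+y*y)
    return np.c_[c["cx"]+c["fx"]*x*f,c["cy"]+c["fy"]*y*f]
def hsv(c): return cv2.cvtColor(c["img"],cv2.COLOR_RGB2HSV)
def blobs(m,lo,hi=1e9):
    cs,_=cv2.findContours(m.astype(np.uint8),cv2.RETR_EXTERNAL,cv2.CHAIN_APPROX_NONE)
    return [k for k in cs if lo<cv2.contourArea(k)<hi]
def load(n):
    z=np.load(n,allow_pickle=True); return {k:z[k] if z[k].ndim else z[k].item() for k in z}
def rel(xyz,yaw=None,tilt=None):
    """shift/turn in tool axes from current measured pose to TCP xyz and Rotation"""
    o=get_obs(); Rc=R.from_quat(o["ee_rot"]); t=Rc.inv().apply(np.array(xyz)-o["position"])
    return t
E
python3 - <<'E'
from h import *
for n in ["top","side"]:
    c=load(n+"0.npz"); H=hsv(c)
    for px in ([(346,171),(354,172),(137,201),(150,201),(100,140),(250,185),(92,190)] if n=="top" else [(273,290),(310,290),(240,312),(222,130),(240,130),(260,180),(221,103)]):
        print(n,px,H[px[1],px[0]])
    b=(H[...,0]<20)&(H[...,1]>90)&(H[...,2]<(95 if n=="top" else 130))
    for k in blobs(b,60,900):
        r=cv2.minAreaRect(k); print(' brown',np.round(r[0],1),np.round(r[1],1),round(r[2]),cv2.contourArea(k))
    y=(H[...,0]>24)&(H[...,0]<36)&(H[...,1]>190)
    for k in blobs(y,500): print(' yellow',cv2.boundingRect(k),cv2.contourArea(k))
E
```

```text
top (346, 171) [ 14 181  72]
top (354, 172) [ 14 184  93]
top (137, 201) [ 12 167  55]
top (150, 201) [ 12 175  54]
top (100, 140) [ 18 135 108]
top (250, 185) [38 12 82]
top (92, 190) [  1 235 137]
 brown [473.7 272.4] [44.3 41.6] 87 599.5
 brown [186.6 259.1] [ 8.7 33.8] 3 84.5
 brown [356.2 232.4] [ 8.6 30.4] 79 205.0
 brown [265.1 213.2] [10.2 38.8] 55 60.5
 brown [345.3 202. ] [30.1  8.9] 15 140.0
 brown [137.6 200.6] [31.2  9. ] 10 214.5
 brown [406.1 209. ] [35.8  9.8] 67 287.5
 brown [353.5 172.5] [29.7  9.2] 18 155.0
 brown [ 48.7 173.4] [25.1 56.5] 13 264.5
 brown [ 19.9 163.1] [25.6 47.2] 20 273.0
 brown [312.7 134.4] [23.5 20.1] 86 87.0
 brown [306.  119.5] [ 3. 48.] 90 65.5
 brown [83.4 97.5] [19.3 95.8] 71 569.5
 yellow (216, 192, 67, 31) 837.5
 yellow (192, 145, 76, 69) 1251.0
side (273, 290) [ 12 149 173]
side (310, 290) [ 12 147 160]
side (240, 312) [ 10 148  95]
side (222, 130) [ 11 155  94]
side (240, 130) [ 16 113 205]
side (260, 180) [  0   6 125]
side (221, 103) [  1 199 204]
 brown [291.5 371.2] [ 5.  43.6] 51 132.0
 brown [239.8 313.1] [38.8 11.2] 65 333.5
 brown [406.8 326.5] [103.7  44.1] 33 272.0
 brown [ 77.8 276.7] [15.8 16.7] 76 94.5
 brown [363.6 251.3] [83.9 28.2] 22 258.5
 brown [253.3 223.4] [68.3 23.3] 15 498.5
 brown [221.7 130.6] [21.   6.9] 83 113.5
 brown [ 42.9 126.3] [48.1 17.5] 1 340.5
 brown [287.4 120.6] [26.2 25.6] 8 520.0
 brown [104.4 109.1] [20.  78.4] 87 373.5
 brown [231.6  80.7] [15.9 46.6] 77 111.0
 brown [295.2  86.5] [60.3 15.3] 38 402.5
```

```bash
python3 - <<'E'
from h import *
C={n:load(n+"0.npz") for n in ["top","side"]}
# tray floor quad
Q={}
for n,seed in [("top",(250,183)),("side",(262,185))]:
    c=C[n]; H=hsv(c); m=((H[...,1]<50)&(H[...,2]>50)).astype(np.uint8)
    m=cv2.morphologyEx(m,cv2.MORPH_OPEN,np.ones((3,3)))
    k=[k for k in blobs(m,300) if cv2.pointPolygonTest(k,seed,False)>0][0]
    rc=cv2.approxPolyDP(cv2.convexHull(k),6,True).reshape(-1,2); print(n,rc.tolist(),cv2.contourArea(k))
    Q[n]=onplane(c,rc,0.04); print(np.round(Q[n],4).tolist()); Q[n+'p']=rc
def match(a,b): return [int(np.argmin(np.linalg.norm(b[:,:2]-p[:2],axis=1))) for p in a]
if len(Q["top"])==len(Q["side"])==4:
    j=match(Q["top"],Q["side"]); T=tri(C["top"],Q["topp"],C["side"],Q["sidep"][j]); print("tray tri",np.round(T,4).tolist())
    for P in (Q["top"],Q["side"],T):
        P=P[:,:3]; print("centre",P.mean(0).round(4), "sides",[round(float(np.linalg.norm(P[i]-P[(i+1)%4])),4) for i in range(4)],
         "yaws",[round(float(np.degrees(np.arctan2(*(P[(i+1)%4]-P[i])[[1,0]]))),1) for i in range(4)])
# spindles
B={}
for n,(s,v) in [("top",(150,97)),("side",(125,190))]:
    H=hsv(C[n]); B[n]=[]
    sd=[(346,202),(354,172),(356,232),(137.6,200.6)] if n=="top" else [(273,292),(311,293),(240,313),(222,130)]
    m=((H[...,0]<16)|(H[...,0]>176))&(H[...,1]>s)&(H[...,2]<v)
    for q in sd:
        mm=np.zeros_like(m); x,y=map(int,q); w=28; mm[y-w:y+w,x-w+6:x+w-6]=m[y-w:y+w,x-w+6:x+w-6]
        if n=="top": mm=np.zeros_like(m); mm[y-16:y+16,x-24:x+24]=m[y-16:y+16,x-24:x+24]
        k=max(blobs(mm,30),key=cv2.contourArea); B[n].append(k)
        r=cv2.minAreaRect(k); print(n,q,np.round(r[0],1),np.round(r[1],1),cv2.contourArea(k))
ct=[cv2.minAreaRect(k)[0] for k in B["top"]]; cs=[cv2.minAreaRect(k)[0] for k in B["side"]]
T=tri(C["top"],ct,C["side"],cs); print("spindles tri",np.round(T,4).tolist())
for k in B["top"]:
    P=onplane(C["top"],k.reshape(-1,2),0.02)[:,:2]; r=cv2.minAreaRect((P*1000).astype(np.float32)); b=cv2.boxPoints(r)
    e=max([b[1]-b[0],b[2]-b[1]],key=np.linalg.norm); print("sp",np.round(r[0],1),np.round(r[1],1),"yaw",np.degrees(np.arctan2(e[1],e[0])).round(1))
for k in B["side"]:
    P=onplane(C["side"],k.reshape(-1,2),0.012)[:,:2]; r=cv2.minAreaRect((P*1000).astype(np.float32)); b=cv2.boxPoints(r)
    e=max([b[1]-b[0],b[2]-b[1]],key=np.linalg.norm); print("spS",np.round(r[0],1),np.round(r[1],1),"yaw",np.degrees(np.arctan2(e[1],e[0])).round(1))
# bar
for n,roi in [("top",(80,145,112,240)),("side",(180,90,265,125))]:
    H=hsv(C[n]); x0,y0,x1,y1=roi; z=np.zeros(H.shape[:2],bool); z[y0:y1,x0:x1]=1
    red=z&((H[...,0]<6)|(H[...,0]>174))&(H[...,1]>170); wh=z&((H[...,1]<60)&(H[...,2]>100)|red)
    for nm,m,zz in (("red",red,0.036),("bar",wh,0.014)):
        k=max(blobs(m,10),key=cv2.contourArea); P=onplane(C[n],k.reshape(-1,2),zz)[:,:2]; r=cv2.minAreaRect((P*1000).astype(np.float32)); b=cv2.boxPoints(r)
        e=max([b[1]-b[0],b[2]-b[1]],key=np.linalg.norm); print(n,nm,np.round(r[0],1),np.round(r[1],1),"yaw",np.degrees(np.arctan2(e[1],e[0])).round(1),"px",np.round(cv2.minAreaRect(k)[0],1))
E
```

```text
top [[268, 159], [277, 190], [215, 207], [208, 175]] 2121.5
[[0.6343, -0.1045, 0.04], [0.5377, -0.1307, 0.04], [0.4872, 0.0577, 0.04], [0.5858, 0.0796, 0.04]]
side [[231, 174], [258, 164], [290, 203], [261, 216]] 1617.5
[[0.4926, 0.057, 0.04], [0.5863, 0.0749, 0.04], [0.6334, -0.1046, 0.04], [0.5379, -0.126, 0.04]]
tray tri [[0.6339, -0.1044, 0.0397, 0.0008], [0.5367, -0.1304, 0.0464, 0.0002], [0.49, 0.0577, 0.0391, 0.0053], [0.5873, 0.0801, 0.0344, 0.0009]]
centre [ 0.5613 -0.0245  0.04  ] sides [0.1, 0.1951, 0.101, 0.1903] yaws [-164.8, 105.0, 12.5, -75.3]
centre [ 0.5626 -0.0247  0.04  ] sides [0.0955, 0.1856, 0.0979, 0.1885] yaws [10.8, -75.3, -167.4, 103.9]
centre [ 0.562  -0.0243  0.0399] sides [0.1009, 0.194, 0.1, 0.1904] yaws [-165.0, 103.9, 13.0, -75.8]
top (346, 202) [345.5 201.7] [29.1  7. ] 74.5
top (354, 172) [353.6 171.9] [27.8  6.4] 86.5
top (356, 232) [356.3 232. ] [ 7.3 28.8] 138.0
top (137.6, 200.6) [136.4 200.3] [29.   7.1] 119.5
side (273, 292) [272.5 292. ] [36.  9.] 263.0
side (311, 293) [311.  292.5] [35.3  9.3] 267.5
side (240, 313) [239.9 312.1] [37.6 10.3] 280.0
side (222, 130) [221.7 130.1] [20.2  6.1] 96.5
spindles tri [[0.5045, -0.345, 0.0097, 0.001], [0.5988, -0.3741, 0.0096, 0.0019], [0.4099, -0.3748, 0.0124, 0.0018], [0.514, 0.3062, 0.008, 0.0009]]
sp [ 502.7 -343.1] [90.1 21.9] yaw 73.4
sp [ 595.9 -371.6] [86.5 20.5] yaw 72.3
sp [ 407.8 -373.4] [22.1 89.6] yaw -80.7
sp [512.  303.3] [91. 22.] yaw 80.9
spS [ 505.4 -344.5] [99.2 23.8] yaw 73.1
spS [ 599.5 -373.6] [97.6 24.4] yaw 70.7
spS [ 410.4 -373.4] [25.6 97.3] yaw -80.8
spS [513.7 303.2] [111.   22.7] yaw 80.3
top red [544.5 433.2] [23.4 47. ] yaw -2.5 px [ 93.9 189.6]
top bar [593.  438.1] [ 24.1 138.4] yaw -3.4 px [ 95.4 175.5]
side red [544.4 423.9] [39.  46.5] yaw -6.4 px [222.2 103.4]
side bar [501.4 445.2] [147.8  44.3] yaw 7.6 px [210.4 106.8]
```

```bash
cat >> h.py <<'E'
TC=np.array([0.562,-0.0245]); TY=np.radians(14.3)
def tw(x,y):
    "tray xy -> world xy"
    return TC+np.array([x*np.cos(TY)-y*np.sin(TY),x*np.sin(TY)+y*np.cos(TY)])
def down(psi):
    a=np.radians(psi); return R.from_matrix(np.array([[np.cos(a),np.sin(a),0],[np.sin(a),-np.cos(a),0],[0,0,-1]]))
def plan(targets,base=None):
    """targets: list of (xyz, psi deg); prints rows from base pose (default measured)"""
    o=get_obs(); p0,R0=(o["position"],R.from_quat(o["ee_rot"])) if base is None else (np.array(base[0]),down(base[1]))
    for xyz,psi in targets:
        t=R0.inv().apply(np.array(xyz)-p0); a=(R0.inv()*down(psi)).as_rotvec(degrees=True)
        print([round(float(v),3) for v in t],[round(float(v),1) for v in a])
W=dict(near=(-1,0),far=(1,0),left=(0,1),right=(0,-1))
def tab(w,th,dz=-0.019,r=0.064,out=0.0):
    o=np.array(W[w]); h=0.055 if o[0] else 0.100
    d=h+r*np.cos(th)+0.003*np.sin(th)+out; z=0.04+r*np.sin(th)-0.003*np.cos(th)+dz
    return np.r_[tw(*(o*d)),z]
def wallplan(w,psi):
    q=tab(w,0); print(w,"above/at",q); plan([(q+[0,0,.1],psi),(q+[0,0,0.0],psi)])
    print("arc from at"); plan([(tab(w,t,out=-0.002*t/1.57),psi) for t in np.linspace(0,1.571,13)[1:]],(q,psi))
E
python3 - <<'E'
from h import *
wallplan("near",14.3)
E
```

```text
near above/at [ 0.44668713 -0.05389288  0.018     ]
[0.405, -0.428, 0.113] [-0.1, 0.0, 4.7]
[0.405, -0.428, 0.213] [-0.1, 0.0, 4.7]
arc from at
[0.0, -0.0, -0.008] [0.0, 0.0, 0.0]
[0.002, -0.0, -0.017] [0.0, 0.0, 0.0]
[0.004, 0.0, -0.025] [0.0, 0.0, 0.0]
[0.008, -0.0, -0.032] [0.0, 0.0, 0.0]
[0.012, -0.0, -0.04] [0.0, 0.0, 0.0]
[0.018, -0.0, -0.046] [0.0, 0.0, 0.0]
[0.024, -0.0, -0.052] [0.0, 0.0, 0.0]
[0.031, -0.0, -0.057] [0.0, 0.0, 0.0]
[0.038, -0.0, -0.061] [0.0, 0.0, 0.0]
[0.046, -0.0, -0.064] [0.0, 0.0, 0.0]
[0.055, 0.0, -0.066] [0.0, 0.0, 0.0]
[0.063, -0.0, -0.067] [0.0, 0.0, 0.0]
```

carry_out([
  {"xyz": [0.405, -0.428, 0.0], "angular": [0, 0, 4.7]},
  {"xyz": [0.405, -0.428, 0.0], "angular": [0, 0, 4.7]},
  {"xyz": [0.405, -0.428, 0.0], "angular": [0, 0, 4.7]},
  {"xyz": [0.405, -0.428, 0.0], "angular": [0, 0, 4.7]},
  {"xyz": [0.405, -0.428, 0.0], "angular": [0, 0, 4.7]},
  {"xyz": [0.405, -0.428, 0.0], "angular": [0, 0, 4.7]},
  {"xyz": [0.405, -0.428, 0.0], "angular": [0, 0, 4.7]},
  {"xyz": [0.405, -0.428, 0.0], "angular": [0, 0, 4.7]},
  {"xyz": [0.405, -0.428, 0.0], "angular": [0, 0, 4.7]},
  {"xyz": [0.405, -0.428, 0.0], "angular": [0, 0, 4.7]},
  {"xyz": [0.405, -0.428, 0.0], "angular": [0, 0, 4.7]},
  {"xyz": [0.405, -0.428, 0.0], "angular": [0, 0, 4.7]},
], hand=1.0, grip_force=40)

```text
clock: 1.3
position: [0.4476, -0.0514, 0.2314]
ee_rot: [0.992, 0.125, 0.0, 0.0]
ft_force: [0.8, 0.0, -1.0]
grip_width: 1.0
grasp_force: 0.0
```

carry_out([
  {"xyz": [0, 0, 0.1], "angular": [0, 0, 0]},
  {"xyz": [0, 0, 0.1], "angular": [0, 0, 0]},
  {"xyz": [0, 0, 0.1], "angular": [0, 0, 0]},
  {"xyz": [0, 0, 0.1], "angular": [0, 0, 0]},
])

```text
clock: 1.7
position: [0.4469, -0.0543, 0.132]
ee_rot: [0.992, 0.125, -0.001, -0.0]
ft_force: [-0.2, -0.0, 0.7]
grip_width: 1.001
grasp_force: 0.0
```

```bash
python3 - <<'E'
from h import *
wallplan("near",14.3)
c=camera("side"); cv2.imwrite("pics/a.png",cv2.resize(c["img"][90:300,150:350,::-1],(800,600),interpolation=cv2.INTER_CUBIC))
E
```

```text
near above/at [ 0.44668713 -0.05389288  0.018     ]
[-0.0, -0.0, 0.014] [-0.1, 0.1, 0.0]
[0.0, -0.0, 0.114] [-0.1, 0.1, 0.0]
arc from at
[0.0, -0.0, -0.008] [0.0, 0.0, 0.0]
[0.002, -0.0, -0.017] [0.0, 0.0, 0.0]
[0.004, 0.0, -0.025] [0.0, 0.0, 0.0]
[0.008, -0.0, -0.032] [0.0, 0.0, 0.0]
[0.012, -0.0, -0.04] [0.0, 0.0, 0.0]
[0.018, -0.0, -0.046] [0.0, 0.0, 0.0]
[0.024, -0.0, -0.052] [0.0, 0.0, 0.0]
[0.031, -0.0, -0.057] [0.0, 0.0, 0.0]
[0.038, -0.0, -0.061] [0.0, 0.0, 0.0]
[0.046, -0.0, -0.064] [0.0, 0.0, 0.0]
[0.055, 0.0, -0.066] [0.0, 0.0, 0.0]
[0.063, -0.0, -0.067] [0.0, 0.0, 0.0]
```

View pics/a.png

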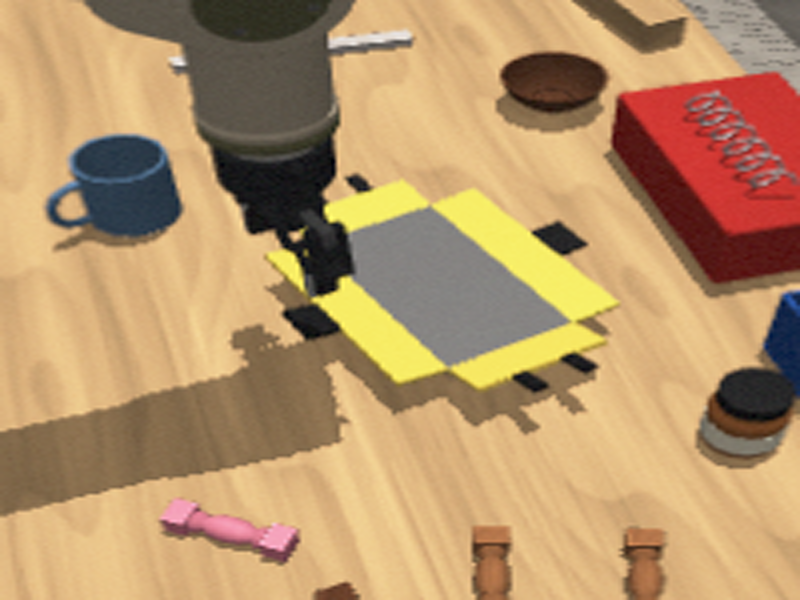

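The gripper (fingers at about 325,260) hangs above the near tab (310,322), with all walls flat. I'll descend and pinch.

carry_out([
  {"xyz": [0, 0, 0.05], "angular": [0, 0, 0]},
  {"xyz": [0, 0, 0.09], "angular": [0, 0, 0]},
  {"xyz": [0, 0, 0.114], "angular": [0, 0, 0]},
  {"xyz": [0, 0, 0.114], "angular": [0, 0, 0]},
  {"xyz": [0, 0, 0.114], "angular": [0, 0, 0]},
])

```text
clock: 2.25
position: [0.4489, -0.0548, 0.0196]
ee_rot: [0.992, 0.124, 0.001, 0.0]
ft_force: [-0.5, 0.6, 0.3]
grip_width: 1.001
grasp_force: 0.0
```

carry_out([
  {"xyz": [0, 0, 0], "angular": [0, 0, 0]},
  {"xyz": [0, 0, 0], "angular": [0, 0, 0]},
  {"xyz": [0, 0, 0], "angular": [0, 0, 0]},
  {"xyz": [0, 0, 0], "angular": [0, 0, 0]},
  {"xyz": [0, 0, 0], "angular": [0, 0, 0]},
  {"xyz": [0, 0, 0], "angular": [0, 0, 0]},
  {"xyz": [0, 0, 0], "angular": [0, 0, 0]},
  {"xyz": [0, 0, 0], "angular": [0, 0, 0]},
], hand=0.0, grip_force=40)

```text
clock: 3.05
position: [0.4476, -0.0545, 0.0175]
ee_rot: [0.992, 0.125, 0.0, 0.0]
ft_force: [1.8, -1.0, 4.1]
grip_width: 0.457
grasp_force: 39.7
```

carry_out([
  {"xyz": [0, 0, -0.008], "angular": [0, 0, 0]},
  {"xyz": [0.002, 0, -0.017], "angular": [0, 0, 0]},
  {"xyz": [0.004, 0, -0.025], "angular": [0, 0, 0]},
  {"xyz": [0.008, 0, -0.032], "angular": [0, 0, 0]},
  {"xyz": [0.012, 0, -0.04], "angular": [0, 0, 0]},
  {"xyz": [0.018, 0, -0.046], "angular": [0, 0, 0]},
  {"xyz": [0.024, 0, -0.052], "angular": [0, 0, 0]},
  {"xyz": [0.031, 0, -0.057], "angular": [0, 0, 0]},
  {"xyz": [0.038, 0, -0.061], "angular": [0, 0, 0]},
  {"xyz": [0.046, 0, -0.064], "angular": [0, 0, 0]},
  {"xyz": [0.055, 0, -0.066], "angular": [0, 0, 0]},
  {"xyz": [0.063, 0, -0.067], "angular": [0, 0, 0]},
])

```text
clock: 4.25
position: [0.5048, -0.0382, 0.0831]
ee_rot: [0.992, 0.125, -0.005, -0.001]
ft_force: [-46.7, -4.8, 18.4]
grip_width: 0.454
grasp_force: 45.4
```

carry_out([
  {"xyz": [0, 0, 0], "angular": [0, 0, 0]},
  {"xyz": [0, 0, 0], "angular": [0, 0, 0]},
])

```text
clock: 4.45
position: [0.5043, -0.0383, 0.0832]
ee_rot: [0.992, 0.125, -0.005, -0.0]
ft_force: [-22.1, 1.1, 4.4]
grip_width: 0.454
grasp_force: 44.0
```

carry_out([
  {"xyz": [0, 0, 0], "angular": [0, 0, 0]},
  {"xyz": [0, 0, 0], "angular": [0, 0, 0]},
  {"xyz": [0, 0, 0], "angular": [0, 0, 0]},
  {"xyz": [0, 0, 0], "angular": [0, 0, 0]},
  {"xyz": [0, 0, 0], "angular": [0, 0, 0]},
  {"xyz": [0, 0, -0.05], "angular": [0, 0, 0]},
  {"xyz": [0, 0, -0.1], "angular": [0, 0, 0]},
  {"xyz": [0, 0, -0.1], "angular": [0, 0, 0]},
  {"xyz": [0, 0, -0.1], "angular": [0, 0, 0]},
], hand=1.0)

```text
clock: 5.35
position: [0.509, -0.0389, 0.1856]
ee_rot: [0.992, 0.124, 0.001, 0.001]
ft_force: [0.0, 0.2, -1.0]
grip_width: 1.001
grasp_force: 0.0
```

```bash
python3 - <<'E'
from h import *
wallplan("far",14.3)
c=camera("side"); cv2.imwrite("pics/b.png",cv2.resize(c["img"][90:300,150:350,::-1],(800,600),interpolation=cv2.INTER_CUBIC))
E
```

```text
far above/at [0.67731287 0.00489288 0.018     ]
[0.174, -0.001, 0.068] [0.1, -0.1, -0.0]
[0.174, -0.001, 0.168] [0.1, -0.1, -0.0]
arc from at
[-0.0, 0.0, -0.008] [0.0, 0.0, 0.0]
[-0.002, 0.0, -0.017] [0.0, 0.0, 0.0]
[-0.004, -0.0, -0.025] [0.0, 0.0, 0.0]
[-0.008, 0.0, -0.032] [0.0, 0.0, 0.0]
[-0.012, -0.0, -0.04] [0.0, 0.0, 0.0]
[-0.018, 0.0, -0.046] [0.0, 0.0, 0.0]
[-0.024, -0.0, -0.052] [0.0, 0.0, 0.0]
[-0.031, 0.0, -0.057] [0.0, 0.0, 0.0]
[-0.038, -0.0, -0.061] [0.0, 0.0, 0.0]
[-0.046, 0.0, -0.064] [0.0, 0.0, 0.0]
[-0.055, 0.0, -0.066] [0.0, 0.0, 0.0]
[-0.063, -0.0, -0.067] [0.0, 0.0, 0.0]
```

View pics/b.png

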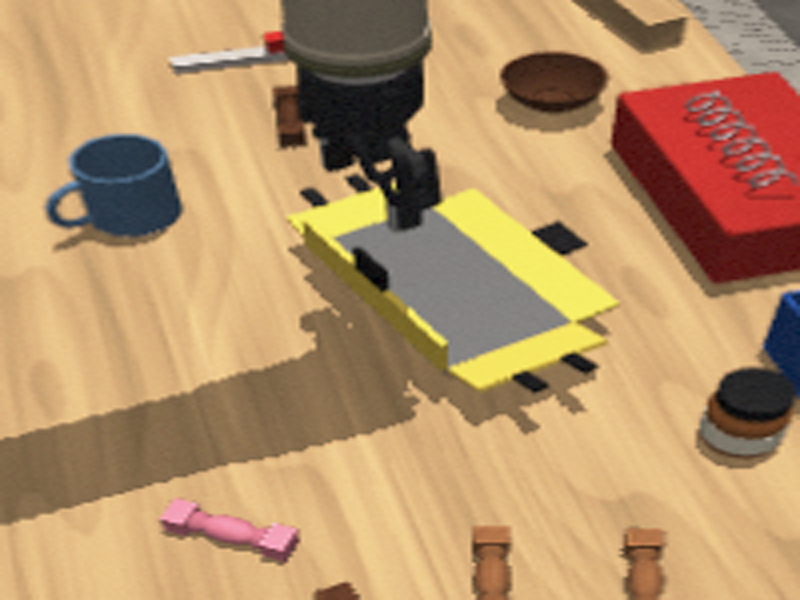

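The near wall is upright (black tab at 370,268). The others are still flat. Far wall next, with a slightly softer end stop.

carry_out([
  {"xyz": [0.05, 0, 0], "angular": [0, 0, 0]},
  {"xyz": [0.1, 0, 0], "angular": [0, 0, 0]},
  {"xyz": [0.15, -0.001, 0.01], "angular": [0, 0, 0]},
  {"xyz": [0.174, -0.001, 0.05], "angular": [0, 0, 0]},
  {"xyz": [0.174, -0.001, 0.09], "angular": [0, 0, 0]},
  {"xyz": [0.174, -0.001, 0.13], "angular": [0, 0, 0]},
  {"xyz": [0.174, -0.001, 0.168], "angular": [0, 0, 0]},
  {"xyz": [0.174, -0.001, 0.168], "angular": [0, 0, 0]},
  {"xyz": [0.174, -0.001, 0.168], "angular": [0, 0, 0]},
])

```text
clock: 6.3
position: [0.6759, 0.0055, 0.0158]
ee_rot: [0.992, 0.125, -0.001, -0.0]
ft_force: [0.1, -0.2, 1.0]
grip_width: 0.999
grasp_force: 0.0
```

carry_out([
  {"xyz": [0, 0, 0], "angular": [0, 0, 0]},
  {"xyz": [0, 0, 0], "angular": [0, 0, 0]},
  {"xyz": [0, 0, 0], "angular": [0, 0, 0]},
  {"xyz": [0, 0, 0], "angular": [0, 0, 0]},
  {"xyz": [0, 0, 0], "angular": [0, 0, 0]},
  {"xyz": [0, 0, 0], "angular": [0, 0, 0]},
  {"xyz": [0, 0, 0], "angular": [0, 0, 0]},
  {"xyz": [0, 0, 0], "angular": [0, 0, 0]},
], hand=0.0)

```text
clock: 7.1
position: [0.6764, 0.011, 0.018]
ee_rot: [0.992, 0.127, 0.001, -0.003]
ft_force: [-3.7, 12.7, 2.8]
grip_width: 0.456
grasp_force: 39.8
```

carry_out([
  {"xyz": [0, 0, -0.008], "angular": [0, 0, 0]},
  {"xyz": [-0.002, 0, -0.017], "angular": [0, 0, 0]},
  {"xyz": [-0.004, 0, -0.025], "angular": [0, 0, 0]},
  {"xyz": [-0.008, 0, -0.032], "angular": [0, 0, 0]},
  {"xyz": [-0.012, 0, -0.04], "angular": [0, 0, 0]},
  {"xyz": [-0.018, 0, -0.046], "angular": [0, 0, 0]},
  {"xyz": [-0.024, 0, -0.052], "angular": [0, 0, 0]},
  {"xyz": [-0.031, 0, -0.057], "angular": [0, 0, 0]},
  {"xyz": [-0.038, 0, -0.061], "angular": [0, 0, 0]},
  {"xyz": [-0.046, 0, -0.064], "angular": [0, 0, 0]},
  {"xyz": [-0.054, 0, -0.066], "angular": [0, 0, 0]},
  {"xyz": [-0.061, 0, -0.067], "angular": [0, 0, 0]},
])

```text
clock: 8.3
position: [0.6181, -0.0055, 0.0845]
ee_rot: [0.992, 0.126, 0.002, -0.002]
ft_force: [5.8, 11.6, -7.0]
grip_width: 0.457
grasp_force: 43.1
```

carry_out([
  {"xyz": [0, 0, 0], "angular": [0, 0, 0]},
  {"xyz": [0, 0, 0], "angular": [0, 0, 0]},
])

```text
clock: 8.5
position: [0.6175, -0.0056, 0.0846]
ee_rot: [0.992, 0.126, 0.001, -0.002]
ft_force: [-0.5, 11.1, -1.5]
grip_width: 0.456
grasp_force: 43.6
```

carry_out([
  {"xyz": [0, 0, 0], "angular": [0, 0, 0]},
  {"xyz": [0, 0, 0], "angular": [0, 0, 0]},
  {"xyz": [0, 0, 0], "angular": [0, 0, 0]},
  {"xyz": [0, 0, 0], "angular": [0, 0, 0]},
  {"xyz": [0, 0, 0], "angular": [0, 0, 0]},
  {"xyz": [0, 0, -0.05], "angular": [0, 0, 0]},
  {"xyz": [0, 0, -0.1], "angular": [0, 0, 0]},
  {"xyz": [0, 0, -0.1], "angular": [0, 0, 0]},
  {"xyz": [0, 0, -0.1], "angular": [0, 0, 0]},
], hand=1.0)

```text
clock: 9.4
position: [0.6181, -0.01, 0.1847]
ee_rot: [0.992, 0.124, 0.001, 0.0]
ft_force: [0.1, 0.1, -0.3]
grip_width: 1.001
grasp_force: 0.0
```

```bash
python3 - <<'E'
from h import *
wallplan("left",104.3)
E
```

```text
left above/at [0.52149216 0.13441858 0.018     ]
[-0.058, -0.164, 0.066] [0.2, -0.1, -90.0]
[-0.058, -0.164, 0.166] [0.2, -0.1, -90.0]
arc from at
[-0.0, -0.0, -0.008] [0.0, 0.0, 0.0]
[-0.002, 0.0, -0.017] [0.0, 0.0, 0.0]
[-0.004, -0.0, -0.025] [0.0, 0.0, 0.0]
[-0.008, -0.0, -0.032] [0.0, 0.0, 0.0]
[-0.012, -0.0, -0.04] [0.0, 0.0, 0.0]
[-0.018, -0.0, -0.046] [0.0, 0.0, 0.0]
[-0.024, -0.0, -0.052] [0.0, 0.0, 0.0]
[-0.031, -0.0, -0.057] [0.0, 0.0, 0.0]
[-0.038, 0.0, -0.061] [0.0, 0.0, 0.0]
[-0.046, -0.0, -0.064] [0.0, 0.0, 0.0]
[-0.055, -0.0, -0.066] [0.0, 0.0, 0.0]
[-0.063, -0.0, -0.067] [0.0, 0.0, 0.0]
```

```bash
sed -i 's/^TC=.*/TC=np.array([0.562,-0.0225]); TY=np.radians(15.3)/' h.py; python3 - <<'E'
from h import *
q=tab("left",0); plan([(q+[0,0,.15],105.3),(q,105.3)])
E
```

```text
[-0.06, -0.166, 0.016] [0.2, -0.1, -91.0]
[-0.061, -0.166, 0.166] [0.2, -0.1, -91.0]
```

carry_out([
  {"xyz": [-0.06, -0.166, 0], "angular": [0, 0, -91]},
  {"xyz": [-0.06, -0.166, 0], "angular": [0, 0, -91]},
  {"xyz": [-0.06, -0.166, 0], "angular": [0, 0, -91]},
  {"xyz": [-0.06, -0.166, 0], "angular": [0, 0, -91]},
  {"xyz": [-0.06, -0.166, 0], "angular": [0, 0, -91]},
  {"xyz": [-0.06, -0.166, 0], "angular": [0, 0, -91]},
  {"xyz": [-0.06, -0.166, 0], "angular": [0, 0, -91]},
  {"xyz": [-0.06, -0.166, 0], "angular": [0, 0, -91]},
  {"xyz": [-0.06, -0.166, 0], "angular": [0, 0, -91]},
  {"xyz": [-0.06, -0.166, 0], "angular": [0, 0, -91]},
  {"xyz": [-0.06, -0.166, 0], "angular": [0, 0, -91]},
  {"xyz": [-0.06, -0.166, 0], "angular": [0, 0, -91]},
])

```text
clock: 10.6
position: [0.5176, 0.1357, 0.182]
ee_rot: [0.606, 0.795, -0.001, -0.001]
ft_force: [0.3, 0.8, 0.6]
grip_width: 1.003
grasp_force: 0.0
```

carry_out([
  {"xyz": [0, 0, 0.04], "angular": [0, 0, 0]},
  {"xyz": [0, 0, 0.08], "angular": [0, 0, 0]},
  {"xyz": [0, 0, 0.08], "angular": [0, 0, 0]},
  {"xyz": [0, 0, 0.08], "angular": [0, 0, 0]},
])

```text
clock: 11.0
position: [0.5178, 0.1364, 0.1035]
ee_rot: [0.607, 0.795, -0.0, -0.001]
ft_force: [0.3, 1.2, 0.4]
grip_width: 0.999
grasp_force: 0.0
```

```bash
python3 - <<'E'
from h import *
q=tab("left",0); plan([(q,105.3)])
c=camera("side"); cv2.imwrite("pics/c.png",cv2.resize(c["img"][90:300,150:350,::-1],(800,600),interpolation=cv2.INTER_CUBIC))
E
```

```text
[-0.001, 0.001, 0.086] [-0.1, -0.0, -0.1]
```

View pics/c.png

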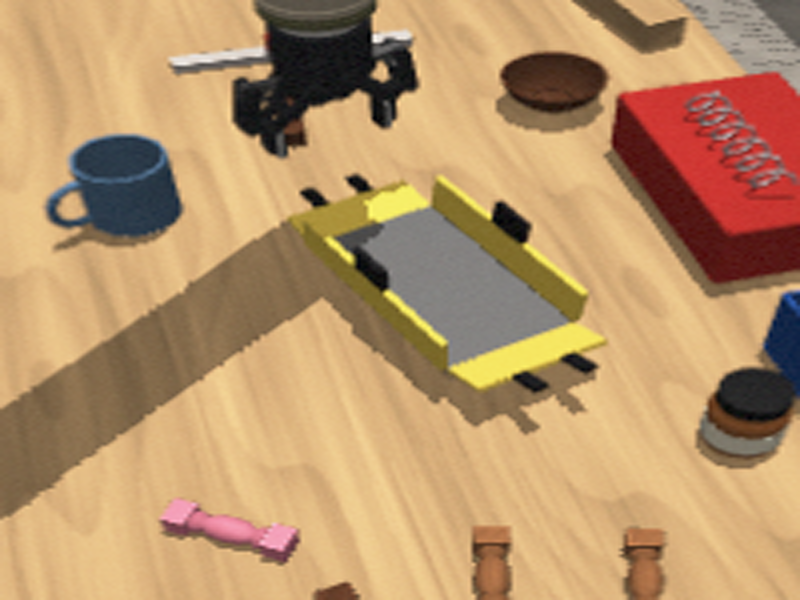

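Both long walls are upright (tabs at 370,268 and 512,222). The open gripper is above the left tab horns. Now the left wall.

carry_out([
  {"xyz": [-0.001, 0.001, 0.04], "angular": [0, 0, 0]},
  {"xyz": [-0.001, 0.001, 0.07], "angular": [0, 0, 0]},
  {"xyz": [-0.001, 0.001, 0.086], "angular": [0, 0, 0]},
  {"xyz": [-0.001, 0.001, 0.086], "angular": [0, 0, 0]},
  {"xyz": [-0.001, 0.001, 0.086], "angular": [0, 0, 0]},
])

```text
clock: 11.55
position: [0.5205, 0.136, 0.019]
ee_rot: [0.607, 0.795, 0.001, 0.001]
ft_force: [0.3, -0.1, -0.4]
grip_width: 0.999
grasp_force: 0.0
```

carry_out([
  {"xyz": [0, 0, 0], "angular": [0, 0, 0]},
  {"xyz": [0, 0, 0], "angular": [0, 0, 0]},
  {"xyz": [0, 0, 0], "angular": [0, 0, 0]},
  {"xyz": [0, 0, 0], "angular": [0, 0, 0]},
  {"xyz": [0, 0, 0], "angular": [0, 0, 0]},
  {"xyz": [0, 0, 0], "angular": [0, 0, 0]},
  {"xyz": [0, 0, 0], "angular": [0, 0, 0]},
], hand=0.0)

```text
clock: 12.25
position: [0.5152, 0.1347, 0.0165]
ee_rot: [0.606, 0.795, -0.004, -0.002]
ft_force: [-17.1, -4.0, 5.5]
grip_width: 0.619
grasp_force: 41.0
```

carry_out([
  {"xyz": [0, 0, -0.008], "angular": [0, 0, 0]},
  {"xyz": [-0.002, 0, -0.017], "angular": [0, 0, 0]},
  {"xyz": [-0.004, 0, -0.025], "angular": [0, 0, 0]},
  {"xyz": [-0.008, 0, -0.032], "angular": [0, 0, 0]},
  {"xyz": [-0.012, 0, -0.04], "angular": [0, 0, 0]},
  {"xyz": [-0.018, 0, -0.046], "angular": [0, 0, 0]},
  {"xyz": [-0.024, 0, -0.052], "angular": [0, 0, 0]},
  {"xyz": [-0.031, 0, -0.057], "angular": [0, 0, 0]},
  {"xyz": [-0.038, 0, -0.061], "angular": [0, 0, 0]},
  {"xyz": [-0.046, 0, -0.064], "angular": [0, 0, 0]},
  {"xyz": [-0.054, 0, -0.066], "angular": [0, 0, 0]},
  {"xyz": [-0.061, 0, -0.067], "angular": [0, 0, 0]},
])

```text
clock: 13.45
position: [0.5314, 0.0776, 0.083]
ee_rot: [0.606, 0.796, -0.002, -0.003]
ft_force: [-13.3, 3.4, -7.3]
grip_width: 0.617
grasp_force: 43.8
```

carry_out([
  {"xyz": [0, 0, 0], "angular": [0, 0, 0]},
  {"xyz": [0, 0, 0], "angular": [0, 0, 0]},
])

```text
clock: 13.65
position: [0.5317, 0.0767, 0.0831]
ee_rot: [0.606, 0.795, -0.003, -0.003]
ft_force: [-13.3, 0.1, -3.2]
grip_width: 0.617
grasp_force: 44.1
```

carry_out([
  {"xyz": [0, 0, 0], "angular": [0, 0, 0]},
  {"xyz": [0, 0, 0], "angular": [0, 0, 0]},
  {"xyz": [0, 0, 0], "angular": [0, 0, 0]},
  {"xyz": [0, 0, 0], "angular": [0, 0, 0]},
  {"xyz": [0, 0, 0], "angular": [0, 0, 0]},
  {"xyz": [0, 0, -0.05], "angular": [0, 0, 0]},
  {"xyz": [0, 0, -0.1], "angular": [0, 0, 0]},
  {"xyz": [0, 0, -0.1], "angular": [0, 0, 0]},
  {"xyz": [0, 0, -0.1], "angular": [0, 0, 0]},
], hand=0.78)

```text
clock: 14.55
position: [0.5362, 0.0766, 0.1854]
ee_rot: [0.607, 0.795, 0.001, 0.001]
ft_force: [-0.9, 0.2, -1.4]
grip_width: 0.78
grasp_force: 0.0
```

```bash
python3 - <<'E'
from h import *
q=tab("right",0); plan([(q+[0,0,.1],105.3),(q,105.3)])
E
```

```text
[-0.266, -0.001, 0.068] [0.1, 0.1, -0.0]
[-0.266, -0.002, 0.168] [0.1, 0.1, -0.0]
```

carry_out([
  {"xyz": [-0.05, 0, 0], "angular": [0, 0, -0.9]},
  {"xyz": [-0.1, 0, 0], "angular": [0, 0, -0.9]},
  {"xyz": [-0.15, 0, 0], "angular": [0, 0, -0.9]},
  {"xyz": [-0.2, 0, 0], "angular": [0, 0, -0.9]},
  {"xyz": [-0.25, 0.001, 0], "angular": [0, 0, -0.9]},
  {"xyz": [-0.266, 0.001, 0.03], "angular": [0, 0, -0.9]},
  {"xyz": [-0.266, 0.001, 0.07], "angular": [0, 0, -0.9]},
  {"xyz": [-0.266, 0.001, 0.11], "angular": [0, 0, -0.9]},
  {"xyz": [-0.266, 0.001, 0.14], "angular": [0, 0, -0.9]},
  {"xyz": [-0.266, 0.001, 0.168], "angular": [0, 0, -0.9]},
  {"xyz": [-0.266, 0.001, 0.168], "angular": [0, 0, -0.9]},
  {"xyz": [-0.266, 0.001, 0.168], "angular": [0, 0, -0.9]},
], hand=1.0)

```text
clock: 15.75
position: [0.6062, -0.1793, 0.0158]
ee_rot: [0.6, 0.8, -0.0, -0.001]
ft_force: [-0.2, 0.8, 0.8]
grip_width: 0.998
grasp_force: 0.0
```

carry_out([
  {"xyz": [0, 0, 0], "angular": [0, 0, 0]},
  {"xyz": [0, 0, 0], "angular": [0, 0, 0]},
  {"xyz": [0, 0, 0], "angular": [0, 0, 0]},
  {"xyz": [0, 0, 0], "angular": [0, 0, 0]},
  {"xyz": [0, 0, 0], "angular": [0, 0, 0]},
  {"xyz": [0, 0, 0], "angular": [0, 0, 0]},
  {"xyz": [0, 0, 0], "angular": [0, 0, 0]},
], hand=0.0)

```text
clock: 16.45
position: [0.6061, -0.181, 0.0172]
ee_rot: [0.601, 0.799, -0.001, 0.0]
ft_force: [-6.6, -2.2, 2.6]
grip_width: 0.618
grasp_force: 41.2
```

carry_out([
  {"xyz": [0, 0, -0.008], "angular": [0, 0, 0]},
  {"xyz": [0.002, 0, -0.017], "angular": [0, 0, 0]},
  {"xyz": [0.004, 0, -0.025], "angular": [0, 0, 0]},
  {"xyz": [0.008, 0, -0.032], "angular": [0, 0, 0]},
  {"xyz": [0.012, 0, -0.04], "angular": [0, 0, 0]},
  {"xyz": [0.018, 0, -0.046], "angular": [0, 0, 0]},
  {"xyz": [0.024, 0, -0.052], "angular": [0, 0, 0]},
  {"xyz": [0.031, 0, -0.057], "angular": [0, 0, 0]},
  {"xyz": [0.038, 0, -0.061], "angular": [0, 0, 0]},
  {"xyz": [0.046, 0, -0.064], "angular": [0, 0, 0]},
  {"xyz": [0.054, 0, -0.066], "angular": [0, 0, 0]},
  {"xyz": [0.061, 0, -0.067], "angular": [0, 0, 0]},
])

```text
clock: 17.65
position: [0.5916, -0.1326, 0.0858]
ee_rot: [0.603, 0.797, -0.004, 0.007]
ft_force: [-1.8, -39.3, 4.4]
grip_width: 0.192
grasp_force: 17.1
```

carry_out([
  {"xyz": [0, 0, 0], "angular": [0, 0, 0]},
  {"xyz": [0, 0, 0], "angular": [0, 0, 0]},
])

```text
clock: 17.85
position: [0.5904, -0.1231, 0.085]
ee_rot: [0.601, 0.799, -0.0, 0.002]
ft_force: [0.4, -0.1, 0.9]
grip_width: -0.003
grasp_force: 0.4
```

carry_out([
  {"xyz": [0, 0, 0], "angular": [0, 0, 0]},
  {"xyz": [0, 0, 0], "angular": [0, 0, 0]},
  {"xyz": [0, 0, 0], "angular": [0, 0, 0]},
  {"xyz": [0, 0, 0], "angular": [0, 0, 0]},
  {"xyz": [0, 0, 0], "angular": [0, 0, 0]},
  {"xyz": [0, 0, -0.05], "angular": [0, 0, 0]},
  {"xyz": [0, 0, -0.1], "angular": [0, 0, 0]},
  {"xyz": [0, 0, -0.12], "angular": [0, 0, 0]},
  {"xyz": [0, 0, -0.12], "angular": [0, 0, 0]},
], hand=0.78)

```text
clock: 18.75
position: [0.5917, -0.1199, 0.2079]
ee_rot: [0.6, 0.8, 0.002, 0.003]
ft_force: [0.1, 0.1, -0.1]
grip_width: 0.709
grasp_force: 0.0
```

```bash
sed -i 's/^TC=.*/TC=np.array([0.5612,-0.0225]); TY=np.radians(16.0)/' h.py; python3 - <<'E'
from h import *
c=camera("side"); cv2.imwrite("pics/d.png",cv2.resize(c["img"][90:300,150:350,::-1],(800,600),interpolation=cv2.INTER_CUBIC))
c=camera("top"); cv2.imwrite("pics/e.png",cv2.resize(c["img"][120:250,170:343,::-1],(800,600),interpolation=cv2.INTER_CUBIC))
E
```

```text
(no output)
```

View pics/d.png

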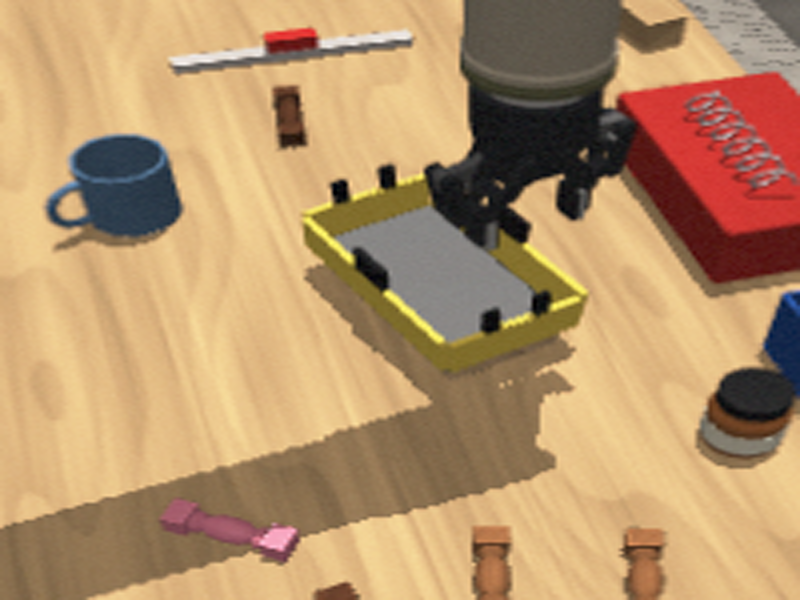

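The right wall appears upright after the momentary slackening (horns at 490,320 and 541,302). I'll check its angle numerically by casting both views.

```bash
python3 - <<'E'
from h import *
C={n:camera(n) for n in ["top","side"]}
for n in C: np.savez(f"{n}1.npz",**C[n])
def horn(w,th,sx,r):
    s=1 if w in("left","far") else -1
    d=(0.1+r*np.cos(th)+0.003*np.sin(th))*s; return np.r_[tw(sx,d),0.04+r*np.sin(th)-0.003*np.cos(th)]
for n in C:
    H=hsv(C[n]); m=H[...,2]<70 if n=="side" else H[...,2]<40
    for w in ("right","left"):
      for sx in (-.021,.021):
        for th in (1.57,1.43):
            p=proj(C[n],horn(w,th,sx,0.056))[0]; t=proj(C[n],horn(w,th,sx,0.07))[0]; print(n,w,sx,th,"exp centre",p.round(1),"tip",t.round(1),end=' ')
        x,y=proj(C[n],horn(w,1.5,sx,0.056))[0].round().astype(int); mm=np.zeros_like(m); mm[y-7:y+8,x-5:x+6]=m[y-7:y+8,x-5:x+6]
        ys,xs=np.nonzero(mm); print("seen",(xs.mean().round(1),ys.mean().round(1),ys.min(),ys.max(),xs.min(),xs.max()) if len(xs) else None)
E
```

```text
top right -0.021 1.57 exp centre [276.5 176.5] tip [276.7 175.6] top right -0.021 1.43 exp centre [279.  175.8] tip [279.9 174.8] seen None
top right 0.021 1.57 exp centre [272.4 163. ] tip [272.5 162.1] top right 0.021 1.43 exp centre [274.9 162.4] tip [275.7 161.2] seen None
top left -0.021 1.57 exp centre [208.9 196.2] tip [208.4 195.6] top left -0.021 1.43 exp centre [206.3 197. ] tip [205.2 196.6] seen (np.float64(207.8), np.float64(197.2), np.int64(196), np.int64(199), np.int64(206), np.int64(209))
top left 0.021 1.57 exp centre [205.  182.6] tip [204.5 181.8] top left 0.021 1.43 exp centre [202.5 183.4] tip [201.3 182.8] seen (np.float64(203.8), np.float64(183.4), np.int64(182), np.int64(185), np.int64(202), np.int64(205))
side right -0.021 1.57 exp centre [272. 202.] tip [272.2 198.8] side right -0.021 1.43 exp centre [273.6 204.1] tip [274.1 201.4] seen (np.float64(272.4), np.float64(202.0), np.int64(198), np.int64(206), np.int64(270), np.int64(274))
side right 0.021 1.57 exp centre [284.5 195.7] tip [284.8 192.5] side right 0.021 1.43 exp centre [286.1 197.7] tip [286.7 195.1] seen (np.float64(284.7), np.float64(195.6), np.int64(192), np.int64(200), np.int64(283), np.int64(287))
side left -0.021 1.57 exp centre [235.2 157.2] tip [234.9 154. ] side left -0.021 1.43 exp centre [234.  155.9] tip [233.4 152.3] seen (np.float64(234.6), np.float64(156.7), np.int64(153), np.int64(160), np.int64(233), np.int64(236))
side left 0.021 1.57 exp centre [246.9 152.1] tip [246.8 148.8] side left 0.021 1.43 exp centre [245.6 150.8] tip [245.2 147.2] seen (np.float64(246.4), np.float64(151.8), np.int64(148), np.int64(155), np.int64(245), np.int64(248))
```

View pics/e.png

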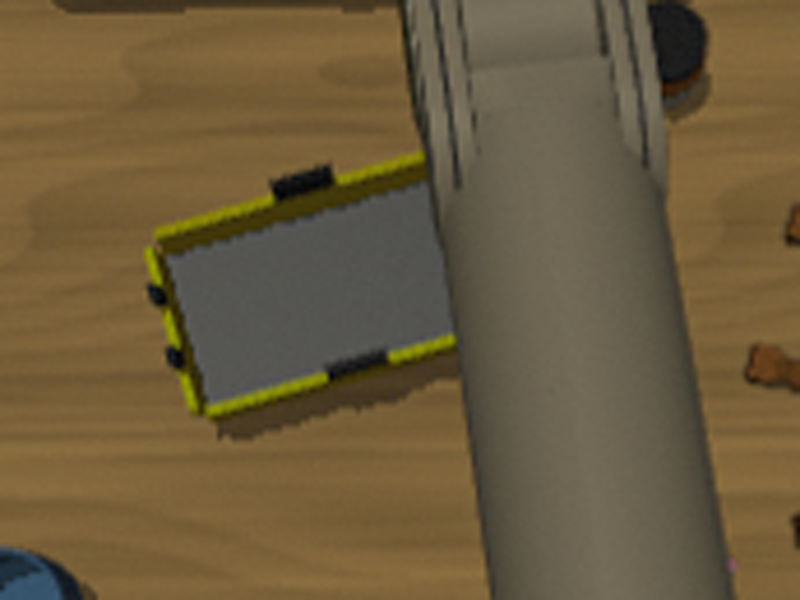

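The right wall matches 1.57 rad, and the left one is at about 1.52 rad. All four are above the limit. In the top crop, the left horns sit at (157,293) and (176,357). Next I'll locate the spindles again and plan the first pick.

```bash
cat >> h.py <<'E'
def spindles(c,z=0.018):
    H=hsv(c); m=(((H[...,0]>=6)&(H[...,0]<=15)&(H[...,1]>158)&(H[...,2]<115))|((H[...,2]<75)&(H[...,1]>140)&(H[...,0]>5)&(H[...,0]<20))).astype(np.uint8)
    m=cv2.morphologyEx(m,cv2.MORPH_CLOSE,np.ones((3,3))); out=[]
    for k in blobs(m,40,400):
        P=(onplane(c,k.reshape(-1,2),z)[:,:2]*1000).astype(np.float32); r=cv2.minAreaRect(P); L,w=max(r[1]),min(r[1])
        if 75<L<110 and 14<w<34 and 300<r[0][0]<760:
            b=cv2.boxPoints(r); e=max([b[1]-b[0],b[2]-b[1]],key=np.linalg.norm)
            out.append((np.round(np.array(r[0])/1000,4).tolist(),round(float(np.degrees(np.arctan2(e[1],e[0]))%180),1),round(L),round(w)))
    return out
E
python3 - <<'E'
from h import *
for s in spindles(camera("top")): print(s)
for s in spindles(load("top0.npz")): print(' old',s)
x,y=0.504,-0.3445; plan([((x,y,.15),73),((x,y,.003),73)])
E
```

```text
([0.4074, -0.373], 99.1, 92, 24)
([0.5028, -0.3431], 73.8, 91, 25)
([0.5115, 0.3006], 80.7, 95, 25)
([0.5954, -0.3731], 69.9, 91, 28)
 old ([0.4071, -0.3727], 99.1, 92, 24)
 old ([0.5029, -0.3435], 74.1, 90, 24)
 old ([0.5115, 0.3005], 80.7, 97, 25)
 old ([0.5962, -0.3729], 70.9, 90, 26)
[-0.191, -0.144, 0.052] [-0.1, -0.0, 33.2]
[-0.191, -0.144, 0.199] [-0.1, -0.0, 33.2]
```

carry_out([
  {"xyz": [-0.191, -0.144, 0.0], "angular": [0, 0, 33.2]},
  {"xyz": [-0.191, -0.144, 0.0], "angular": [0, 0, 33.2]},
  {"xyz": [-0.191, -0.144, 0.0], "angular": [0, 0, 33.2]},
  {"xyz": [-0.191, -0.144, 0.0], "angular": [0, 0, 33.2]},
  {"xyz": [-0.191, -0.144, 0.05], "angular": [0, 0, 33.2]},
  {"xyz": [-0.191, -0.144, 0.1], "angular": [0, 0, 33.2]},
  {"xyz": [-0.191, -0.144, 0.13], "angular": [0, 0, 33.2]},
  {"xyz": [-0.191, -0.144, 0.13], "angular": [0, 0, 33.2]},
  {"xyz": [-0.191, -0.144, 0.13], "angular": [0, 0, 33.2]},
  {"xyz": [-0.191, -0.144, 0.13], "angular": [0, 0, 33.2]},
])

```text
clock: 20.0
position: [0.5064, -0.3447, 0.0759]
ee_rot: [0.804, 0.595, 0.001, 0.001]
ft_force: [0.1, -0.2, 0.1]
grip_width: 0.782
grasp_force: 0.0
```

```bash
python3 - <<'E'
from h import *
x,y=0.504,-0.344; plan([((x,y,.004),73.5)])
C={n:camera(n) for n in ["top","side"]}
# left wall angle: triangulate horn blobs
P={}
for n in C:
    H=hsv(C[n]); m=(H[...,2]<(70 if n=="side" else 40)).astype(np.uint8); P[n]=[]
    for w,d in(("left",.103),("right",-.103)):
      for sx in (-.021,.021):
        x,y=proj(C[n],np.r_[tw(sx,d),.096])[0].round().astype(int); s=m[y-7:y+8,x-6:x+7]; M=cv2.moments(s,True)
        P[n].append((x-6+M["m10"]/max(M["m00"],1),y-7+M["m01"]/max(M["m00"],1)))
T=tri(C["top"],P["top"],C["side"],P["side"]); 
for t in T:
    d=t[:2]-TC; print("horn tray xyz",round(float(d@[np.cos(TY),np.sin(TY)]),4),round(float(d@[-np.sin(TY),np.cos(TY)]),4),t[2:].round(4))
E
```

```text
[0.0, -0.003, 0.072] [0.2, 0.0, -0.4]
horn tray xyz -0.0332 0.106 [0.1323 0.0093]
horn tray xyz 0.0085 0.1063 [0.1315 0.0094]
horn tray xyz -0.0193 -0.1034 [0.0787 0.0003]
horn tray xyz 0.0238 -0.104 [0.066  0.0025]
```

carry_out([
  {"xyz": [0, -0.003, 0.04], "angular": [0, 0, 0]},
  {"xyz": [0, -0.003, 0.072], "angular": [0, 0, 0]},
  {"xyz": [0, -0.003, 0.072], "angular": [0, 0, 0]},
  {"xyz": [0, -0.003, 0.072], "angular": [0, 0, 0]},
])

```text
clock: 20.5
position: [0.5028, -0.344, 0.0029]
ee_rot: [0.804, 0.595, 0.0, 0.001]
ft_force: [0.5, 0.6, 0.4]
grip_width: 0.781
grasp_force: 0.0
```

carry_out([
  {"xyz": [0, 0, 0], "angular": [0, 0, 0]},
  {"xyz": [0, 0, 0], "angular": [0, 0, 0]},
  {"xyz": [0, 0, 0], "angular": [0, 0, 0]},
  {"xyz": [0, 0, 0], "angular": [0, 0, 0]},
  {"xyz": [0, 0, 0], "angular": [0, 0, 0]},
  {"xyz": [0, 0, 0], "angular": [0, 0, 0]},
  {"xyz": [0, 0, 0], "angular": [0, 0, 0]},
  {"xyz": [0, 0, 0], "angular": [0, 0, 0]},
], hand=0.0, grip_force=40)

```text
clock: 21.3
position: [0.5027, -0.3444, 0.0028]
ee_rot: [0.804, 0.595, 0.0, 0.001]
ft_force: [-1.9, 0.9, 6.5]
grip_width: 0.247
grasp_force: 40.1
```

carry_out([
  {"xyz": [0, 0, -0.05], "angular": [0, 0, 0]},
  {"xyz": [0, 0, -0.1], "angular": [0, 0, 0]},
  {"xyz": [0, 0, -0.15], "angular": [0, 0, 0]},
  {"xyz": [0, 0, -0.18], "angular": [0, 0, 0]},
  {"xyz": [0, 0, -0.18], "angular": [0, 0, 0]},
])

```text
clock: 21.8
position: [0.5041, -0.3447, 0.187]
ee_rot: [0.804, 0.595, 0.001, 0.004]
ft_force: [0.3, 1.3, -1.7]
grip_width: 0.246
grasp_force: 39.7
```

```bash
cat >> h.py <<'E'
def place(y,psi=16,x=0.0):
    w=tw(x,y); print("world",w.round(4)); plan([((*w,.185),psi),((*w,.10),psi),((*w,.0455),psi)])
E
python3 - <<'E'
from h import *
place(-.065)
E
```

```text
world [ 0.5791 -0.085 ]
[0.27, -0.004, 0.001] [0.5, -0.1, 57.0]
[0.271, -0.005, 0.086] [0.5, -0.1, 57.0]
[0.271, -0.005, 0.141] [0.5, -0.1, 57.0]
```

carry_out([
  {"xyz": [0.271, -0.004, 0], "angular": [0, 0, 57]},
  {"xyz": [0.271, -0.004, 0], "angular": [0, 0, 57]},
  {"xyz": [0.271, -0.004, 0], "angular": [0, 0, 57]},
  {"xyz": [0.271, -0.004, 0], "angular": [0, 0, 57]},
  {"xyz": [0.271, -0.004, 0], "angular": [0, 0, 57]},
  {"xyz": [0.271, -0.004, 0], "angular": [0, 0, 57]},
  {"xyz": [0.271, -0.004, 0], "angular": [0, 0, 57]},
  {"xyz": [0.271, -0.004, 0], "angular": [0, 0, 57]},
  {"xyz": [0.271, -0.004, 0], "angular": [0, 0, 57]},
  {"xyz": [0.271, -0.004, 0], "angular": [0, 0, 57]},
])

```text
clock: 22.8
position: [0.577, -0.0847, 0.181]
ee_rot: [0.99, 0.14, -0.0, 0.0]
ft_force: [0.3, 0.0, -0.9]
grip_width: 0.248
grasp_force: 39.6
```

```bash
python3 - <<'E'
from h import *
place(-.065)
E
```

```text
world [ 0.5791 -0.085 ]
[0.002, 0.001, -0.004] [0.0, 0.0, 0.1]
[0.002, 0.001, 0.081] [0.0, 0.0, 0.1]
[0.002, 0.001, 0.136] [0.0, 0.0, 0.1]
```

carry_out([
  {"xyz": [0.002, 0.001, 0.04], "angular": [0, 0, 0]},
  {"xyz": [0.002, 0.001, 0.08], "angular": [0, 0, 0]},
  {"xyz": [0.002, 0.001, 0.1], "angular": [0, 0, 0]},
  {"xyz": [0.002, 0.001, 0.12], "angular": [0, 0, 0]},
  {"xyz": [0.002, 0.001, 0.135], "angular": [0, 0, 0]},
  {"xyz": [0.002, 0.001, 0.136], "angular": [0, 0, 0]},
  {"xyz": [0.002, 0.001, 0.136], "angular": [0, 0, 0]},
  {"xyz": [0.002, 0.001, 0.136], "angular": [0, 0, 0]},
])

```text
clock: 23.6
position: [0.5796, -0.0842, 0.0461]
ee_rot: [0.99, 0.139, 0.0, 0.0]
ft_force: [-1.7, -0.7, -0.6]
grip_width: 0.248
grasp_force: 39.6
```

carry_out([
  {"xyz": [0, 0, 0], "angular": [0, 0, 0]},
  {"xyz": [0, 0, 0], "angular": [0, 0, 0]},
  {"xyz": [0, 0, 0], "angular": [0, 0, 0]},
  {"xyz": [0, 0, -0.02], "angular": [0, 0, 0]},
  {"xyz": [0, 0, -0.06], "angular": [0, 0, 0]},
  {"xyz": [0, 0, -0.11], "angular": [0, 0, 0]},
  {"xyz": [0, 0, -0.14], "angular": [0, 0, 0]},
  {"xyz": [0, 0, -0.14], "angular": [0, 0, 0]},
], hand=0.36)

```text
clock: 24.4
position: [0.5823, -0.0837, 0.1908]
ee_rot: [0.99, 0.139, 0.004, 0.001]
ft_force: [0.2, 0.2, -0.2]
grip_width: 0.356
grasp_force: 0.0
```

```bash
cat >> h.py <<'E'
def pick(x,y,yaw): plan([((x,y,.15),yaw),((x,y,.003),yaw)])
E
python3 - <<'E'
from h import *
for s in spindles(camera("top")): print(s)
pick(.5975,-.373,71)
c=camera("side"); cv2.imwrite("pics/f.png",cv2.resize(c["img"][90:300,150:350,::-1],(800,600),interpolation=cv2.INTER_CUBIC))
E
```

```text
([0.4071, -0.3728], 99.5, 92, 24)
([0.5108, 0.3014], 81.2, 94, 24)
([0.5969, -0.3736], 69.5, 91, 26)
[-0.064, 0.282, 0.038] [0.3, -0.2, -55.0]
[-0.065, 0.282, 0.185] [0.3, -0.2, -55.0]
```

View pics/f.png

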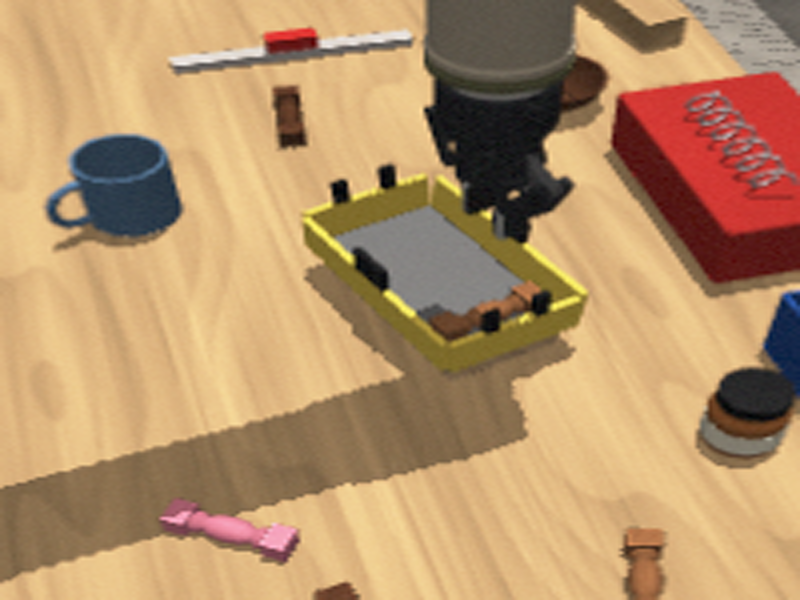

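The first spindle lies flat at the tray's right end, around (490,310). Second spindle next.

carry_out([
  {"xyz": [-0.065, 0.282, 0], "angular": [0, 0, -54.5]},
  {"xyz": [-0.065, 0.282, 0], "angular": [0, 0, -54.5]},
  {"xyz": [-0.065, 0.282, 0], "angular": [0, 0, -54.5]},
  {"xyz": [-0.065, 0.282, 0], "angular": [0, 0, -54.5]},
  {"xyz": [-0.065, 0.282, 0], "angular": [0, 0, -54.5]},
  {"xyz": [-0.065, 0.282, 0.04], "angular": [0, 0, -54.5]},
  {"xyz": [-0.065, 0.282, 0.08], "angular": [0, 0, -54.5]},
  {"xyz": [-0.065, 0.282, 0.12], "angular": [0, 0, -54.5]},
  {"xyz": [-0.065, 0.282, 0.12], "angular": [0, 0, -54.5]},
  {"xyz": [-0.065, 0.282, 0.12], "angular": [0, 0, -54.5]},
  {"xyz": [-0.065, 0.282, 0.12], "angular": [0, 0, -54.5]},
], hand=0.7)

```text
clock: 25.6
position: [0.5962, -0.3728, 0.0679]
ee_rot: [0.816, 0.577, 0.001, 0.001]
ft_force: [-0.3, 0.3, -0.4]
grip_width: 0.699
grasp_force: 0.0
```

```bash
python3 - <<'E'
from h import *
pick(.5975,-.373,70.5)
E
```

```text
[0.0, 0.002, -0.082] [0.2, 0.0, 0.0]
[0.0, 0.001, 0.065] [0.2, 0.0, 0.0]
```

carry_out([
  {"xyz": [0, 0.001, 0.04], "angular": [0, 0, 0]},
  {"xyz": [0, 0.001, 0.065], "angular": [0, 0, 0]},
  {"xyz": [0, 0.001, 0.065], "angular": [0, 0, 0]},
  {"xyz": [0, 0.001, 0.065], "angular": [0, 0, 0]},
])

```text
clock: 26.0
position: [0.5969, -0.3735, 0.0027]
ee_rot: [0.817, 0.577, 0.001, 0.001]
ft_force: [-0.7, -0.1, 0.8]
grip_width: 0.704
grasp_force: 0.0
```

carry_out([
  {"xyz": [0, 0, 0], "angular": [0, 0, 0]},
  {"xyz": [0, 0, 0], "angular": [0, 0, 0]},
  {"xyz": [0, 0, 0], "angular": [0, 0, 0]},
  {"xyz": [0, 0, 0], "angular": [0, 0, 0]},
  {"xyz": [0, 0, 0], "angular": [0, 0, 0]},
  {"xyz": [0, 0, 0], "angular": [0, 0, 0]},
  {"xyz": [0, 0, 0], "angular": [0, 0, 0]},
  {"xyz": [0, 0, 0], "angular": [0, 0, 0]},
], hand=0.0)

```text
clock: 26.8
position: [0.5967, -0.3737, 0.0022]
ee_rot: [0.817, 0.577, 0.0, 0.001]
ft_force: [-1.2, 0.4, 8.3]
grip_width: 0.246
grasp_force: 40.7
```

carry_out([
  {"xyz": [0, 0, -0.05], "angular": [0, 0, 0]},
  {"xyz": [0, 0, -0.1], "angular": [0, 0, 0]},
  {"xyz": [0, 0, -0.15], "angular": [0, 0, 0]},
  {"xyz": [0, 0, -0.18], "angular": [0, 0, 0]},
  {"xyz": [0, 0, -0.18], "angular": [0, 0, 0]},
])

```text
clock: 27.3
position: [0.5979, -0.3739, 0.1868]
ee_rot: [0.817, 0.577, 0.002, 0.004]
ft_force: [-0.3, 0.5, 0.0]
grip_width: 0.246
grasp_force: 39.7
```

```bash
python3 - <<'E'
from h import *
place(-.0215)
E
```

```text
world [ 0.5671 -0.0432]
[0.301, -0.139, 0.0] [0.5, -0.1, 54.5]
[0.302, -0.14, 0.085] [0.5, -0.1, 54.5]
[0.302, -0.141, 0.14] [0.5, -0.1, 54.5]
```

carry_out([
  {"xyz": [0.302, -0.14, 0], "angular": [0, 0, 54.5]},
  {"xyz": [0.302, -0.14, 0], "angular": [0, 0, 54.5]},
  {"xyz": [0.302, -0.14, 0], "angular": [0, 0, 54.5]},
  {"xyz": [0.302, -0.14, 0], "angular": [0, 0, 54.5]},
  {"xyz": [0.302, -0.14, 0], "angular": [0, 0, 54.5]},
  {"xyz": [0.302, -0.14, 0], "angular": [0, 0, 54.5]},
  {"xyz": [0.302, -0.14, 0], "angular": [0, 0, 54.5]},
  {"xyz": [0.302, -0.14, 0], "angular": [0, 0, 54.5]},
  {"xyz": [0.302, -0.14, 0], "angular": [0, 0, 54.5]},
  {"xyz": [0.302, -0.14, 0], "angular": [0, 0, 54.5]},
  {"xyz": [0.302, -0.14, 0], "angular": [0, 0, 54.5]},
  {"xyz": [0.302, -0.14, 0], "angular": [0, 0, 54.5]},
])

```text
clock: 28.5
position: [0.5645, -0.043, 0.1801]
ee_rot: [0.99, 0.138, -0.0, -0.0]
ft_force: [-0.4, 0.6, 0.1]
grip_width: 0.249
grasp_force: 39.7
```

```bash
python3 - <<'E'
from h import *
place(-.0215)
E
```

```text
world [ 0.5671 -0.0432]
[0.002, 0.001, -0.005] [-0.0, 0.0, -0.1]
[0.003, 0.001, 0.08] [-0.0, 0.0, -0.1]
[0.003, 0.001, 0.135] [-0.0, 0.0, -0.1]
```

carry_out([
  {"xyz": [0.003, 0.001, 0.04], "angular": [0, 0, 0]},
  {"xyz": [0.003, 0.001, 0.08], "angular": [0, 0, 0]},
  {"xyz": [0.003, 0.001, 0.1], "angular": [0, 0, 0]},
  {"xyz": [0.003, 0.001, 0.12], "angular": [0, 0, 0]},
  {"xyz": [0.003, 0.001, 0.134], "angular": [0, 0, 0]},
  {"xyz": [0.003, 0.001, 0.136], "angular": [0, 0, 0]},
  {"xyz": [0.003, 0.001, 0.136], "angular": [0, 0, 0]},
  {"xyz": [0.003, 0.001, 0.136], "angular": [0, 0, 0]},
])

```text
clock: 29.3
position: [0.5684, -0.0421, 0.0454]
ee_rot: [0.99, 0.139, 0.001, 0.0]
ft_force: [0.6, -0.6, 0.4]
grip_width: 0.25
grasp_force: 39.7
```

carry_out([
  {"xyz": [0, 0, 0], "angular": [0, 0, 0]},
  {"xyz": [0, 0, 0], "angular": [0, 0, 0]},
  {"xyz": [0, 0, 0], "angular": [0, 0, 0]},
  {"xyz": [0, 0, -0.02], "angular": [0, 0, 0]},
  {"xyz": [0, 0, -0.06], "angular": [0, 0, 0]},
  {"xyz": [0, 0, -0.11], "angular": [0, 0, 0]},
  {"xyz": [0, 0, -0.14], "angular": [0, 0, 0]},
  {"xyz": [0, 0, -0.14], "angular": [0, 0, 0]},
], hand=0.36)

```text
clock: 30.1
position: [0.5701, -0.0417, 0.1893]
ee_rot: [0.99, 0.139, 0.004, 0.001]
ft_force: [0.3, -0.1, -0.6]
grip_width: 0.357
grasp_force: 0.0
```

```bash
python3 - <<'E'
from h import *
for s in spindles(camera("top")): print(s)
pick(.4085,-.3735,99.3)
E
```

```text
([0.4071, -0.373], 99.1, 93, 24)
([0.5121, 0.3036], 79.8, 90, 24)
[-0.246, 0.274, 0.036] [0.3, -0.1, -83.3]
[-0.246, 0.274, 0.183] [0.3, -0.1, -83.3]
```

carry_out([
  {"xyz": [-0.246, 0.274, 0], "angular": [0, 0, -83.3]},
  {"xyz": [-0.246, 0.274, 0], "angular": [0, 0, -83.3]},
  {"xyz": [-0.246, 0.274, 0], "angular": [0, 0, -83.3]},
  {"xyz": [-0.246, 0.274, 0], "angular": [0, 0, -83.3]},
  {"xyz": [-0.246, 0.274, 0], "angular": [0, 0, -83.3]},
  {"xyz": [-0.246, 0.274, 0], "angular": [0, 0, -83.3]},
  {"xyz": [-0.246, 0.274, 0.04], "angular": [0, 0, -83.3]},
  {"xyz": [-0.246, 0.274, 0.08], "angular": [0, 0, -83.3]},
  {"xyz": [-0.246, 0.274, 0.12], "angular": [0, 0, -83.3]},
  {"xyz": [-0.246, 0.274, 0.12], "angular": [0, 0, -83.3]},
  {"xyz": [-0.246, 0.274, 0.12], "angular": [0, 0, -83.3]},
  {"xyz": [-0.246, 0.274, 0.12], "angular": [0, 0, -83.3]},
], hand=0.7)

```text
clock: 31.35
position: [0.4057, -0.3725, 0.0624]
ee_rot: [0.647, 0.762, 0.0, -0.002]
ft_force: [0.3, 0.2, -0.4]
grip_width: 0.7
grasp_force: 0.0
```

```bash
python3 - <<'E'
from h import *
pick(.4085,-.3735,99.3)
E
```

```text
[-0.001, 0.003, -0.088] [-0.1, -0.2, 0.0]
[-0.002, 0.003, 0.059] [-0.1, -0.2, 0.0]
```

carry_out([
  {"xyz": [-0.001, 0.003, 0.04], "angular": [0, 0, 0]},
  {"xyz": [-0.001, 0.003, 0.06], "angular": [0, 0, 0]},
  {"xyz": [-0.001, 0.003, 0.06], "angular": [0, 0, 0]},
  {"xyz": [-0.001, 0.003, 0.06], "angular": [0, 0, 0]},
])

```text
clock: 31.75
position: [0.4103, -0.3734, 0.0048]
ee_rot: [0.648, 0.762, 0.0, 0.0]
ft_force: [0.1, -0.8, -0.9]
grip_width: 0.698
grasp_force: 0.0
```

carry_out([
  {"xyz": [0, 0, 0], "angular": [0, 0, 0]},
  {"xyz": [0, 0, 0], "angular": [0, 0, 0]},
  {"xyz": [0, 0, 0], "angular": [0, 0, 0]},
  {"xyz": [0, 0, 0], "angular": [0, 0, 0]},
  {"xyz": [0, 0, 0], "angular": [0, 0, 0]},
  {"xyz": [0, 0, 0], "angular": [0, 0, 0]},
  {"xyz": [0, 0, 0], "angular": [0, 0, 0]},
  {"xyz": [0, 0, 0], "angular": [0, 0, 0]},
], hand=0.0)

```text
clock: 32.55
position: [0.4105, -0.3743, 0.0056]
ee_rot: [0.647, 0.762, -0.0, 0.001]
ft_force: [-1.0, 1.3, 6.8]
grip_width: 0.247
grasp_force: 40.3
```

carry_out([
  {"xyz": [0, 0, -0.05], "angular": [0, 0, 0]},
  {"xyz": [0, 0, -0.1], "angular": [0, 0, 0]},
  {"xyz": [0, 0, -0.15], "angular": [0, 0, 0]},
  {"xyz": [0, 0, -0.18], "angular": [0, 0, 0]},
  {"xyz": [0, 0, -0.18], "angular": [0, 0, 0]},
])

```text
clock: 33.05
position: [0.4118, -0.375, 0.1895]
ee_rot: [0.647, 0.762, -0.001, 0.004]
ft_force: [0.6, -0.5, -1.0]
grip_width: 0.247
grasp_force: 39.5
```

```bash
python3 - <<'E'
from h import *
place(.0215)
E
```

```text
world [ 0.5553 -0.0018]
[0.345, 0.202, 0.003] [0.5, 0.2, 83.3]
[0.346, 0.201, 0.088] [0.5, 0.2, 83.3]
[0.346, 0.201, 0.142] [0.5, 0.2, 83.3]
```

carry_out([
  {"xyz": [0.346, 0.202, 0], "angular": [0, 0, 83.3]},
  {"xyz": [0.346, 0.202, 0], "angular": [0, 0, 83.3]},
  {"xyz": [0.346, 0.202, 0], "angular": [0, 0, 83.3]},
  {"xyz": [0.346, 0.202, 0], "angular": [0, 0, 83.3]},
  {"xyz": [0.346, 0.202, 0], "angular": [0, 0, 83.3]},
  {"xyz": [0.346, 0.202, 0], "angular": [0, 0, 83.3]},
  {"xyz": [0.346, 0.202, 0], "angular": [0, 0, 83.3]},
  {"xyz": [0.346, 0.202, 0], "angular": [0, 0, 83.3]},
  {"xyz": [0.346, 0.202, 0], "angular": [0, 0, 83.3]},
  {"xyz": [0.346, 0.202, 0], "angular": [0, 0, 83.3]},
  {"xyz": [0.346, 0.202, 0], "angular": [0, 0, 83.3]},
  {"xyz": [0.346, 0.202, 0], "angular": [0, 0, 83.3]},
])

```text
clock: 34.25
position: [0.5529, 0.0008, 0.1837]
ee_rot: [0.99, 0.139, -0.0, 0.0]
ft_force: [0.0, 0.1, -0.1]
grip_width: 0.248
grasp_force: 39.4
```

```bash
python3 - <<'E'
from h import *
place(.0215)
E
```

```text
world [ 0.5553 -0.0018]
[0.002, 0.003, -0.001] [-0.0, 0.0, -0.0]
[0.002, 0.003, 0.084] [-0.0, 0.0, -0.0]
[0.002, 0.003, 0.138] [-0.0, 0.0, -0.0]
```

carry_out([
  {"xyz": [0.002, 0.003, 0.04], "angular": [0, 0, 0]},
  {"xyz": [0.002, 0.003, 0.08], "angular": [0, 0, 0]},
  {"xyz": [0.002, 0.003, 0.1], "angular": [0, 0, 0]},
  {"xyz": [0.002, 0.003, 0.12], "angular": [0, 0, 0]},
  {"xyz": [0.002, 0.003, 0.134], "angular": [0, 0, 0]},
  {"xyz": [0.002, 0.003, 0.136], "angular": [0, 0, 0]},
  {"xyz": [0.002, 0.003, 0.136], "angular": [0, 0, 0]},
  {"xyz": [0.002, 0.003, 0.136], "angular": [0, 0, 0]},
])

```text
clock: 35.05
position: [0.5567, -0.0019, 0.0493]
ee_rot: [0.99, 0.139, 0.001, 0.0]
ft_force: [0.5, 1.2, -0.0]
grip_width: 0.247
grasp_force: 39.4
```

carry_out([
  {"xyz": [0, 0, 0], "angular": [0, 0, 0]},
  {"xyz": [0, 0, 0], "angular": [0, 0, 0]},
  {"xyz": [0, 0, 0], "angular": [0, 0, 0]},
  {"xyz": [0, 0, -0.02], "angular": [0, 0, 0]},
  {"xyz": [0, 0, -0.06], "angular": [0, 0, 0]},
  {"xyz": [0, 0, -0.11], "angular": [0, 0, 0]},
  {"xyz": [0, 0, -0.14], "angular": [0, 0, 0]},
  {"xyz": [0, 0, -0.14], "angular": [0, 0, 0]},
], hand=0.36)

```text
clock: 35.85
position: [0.5583, -0.0015, 0.1932]
ee_rot: [0.99, 0.139, 0.004, 0.001]
ft_force: [0.0, 0.2, 0.1]
grip_width: 0.364
grasp_force: 0.0
```

```bash
python3 - <<'E'
from h import *
for s in spindles(camera("top")): print(s)
pick(.513,.304,80.3)
E
```

```text
([0.511, 0.3016], 81.2, 94, 23)
([0.588, -0.0855], 17.6, 91, 23)
[0.042, -0.306, 0.04] [0.2, -0.1, -64.3]
[0.041, -0.306, 0.187] [0.2, -0.1, -64.3]
```

carry_out([
  {"xyz": [0.041, -0.306, 0], "angular": [0, 0, -64.3]},
  {"xyz": [0.041, -0.306, 0], "angular": [0, 0, -64.3]},
  {"xyz": [0.041, -0.306, 0], "angular": [0, 0, -64.3]},
  {"xyz": [0.041, -0.306, 0], "angular": [0, 0, -64.3]},
  {"xyz": [0.041, -0.306, 0], "angular": [0, 0, -64.3]},
  {"xyz": [0.041, -0.306, 0.04], "angular": [0, 0, -64.3]},
  {"xyz": [0.041, -0.306, 0.08], "angular": [0, 0, -64.3]},
  {"xyz": [0.041, -0.306, 0.12], "angular": [0, 0, -64.3]},
  {"xyz": [0.041, -0.306, 0.12], "angular": [0, 0, -64.3]},
  {"xyz": [0.041, -0.306, 0.12], "angular": [0, 0, -64.3]},
  {"xyz": [0.041, -0.306, 0.12], "angular": [0, 0, -64.3]},
], hand=0.7)

```text
clock: 37.0
position: [0.5122, 0.3038, 0.0705]
ee_rot: [0.765, 0.644, 0.001, 0.0]
ft_force: [0.5, -0.0, 0.4]
grip_width: 0.699
grasp_force: 0.0
```

```bash
python3 - <<'E'
from h import *
pick(.513,.304,80.3)
E
```

```text
[0.0, 0.001, -0.079] [0.1, -0.1, -0.2]
[0.0, 0.001, 0.068] [0.1, -0.1, -0.2]
```

carry_out([
  {"xyz": [0, 0.001, 0.04], "angular": [0, 0, 0]},
  {"xyz": [0, 0.001, 0.068], "angular": [0, 0, 0]},
  {"xyz": [0, 0.001, 0.068], "angular": [0, 0, 0]},
  {"xyz": [0, 0.001, 0.068], "angular": [0, 0, 0]},
])

```text
clock: 37.4
position: [0.5131, 0.3038, 0.0025]
ee_rot: [0.765, 0.644, 0.001, 0.0]
ft_force: [-1.4, 0.8, 1.1]
grip_width: 0.697
grasp_force: 0.0
```

carry_out([
  {"xyz": [0, 0, 0], "angular": [0, 0, 0]},
  {"xyz": [0, 0, 0], "angular": [0, 0, 0]},
  {"xyz": [0, 0, 0], "angular": [0, 0, 0]},
  {"xyz": [0, 0, 0], "angular": [0, 0, 0]},
  {"xyz": [0, 0, 0], "angular": [0, 0, 0]},
  {"xyz": [0, 0, 0], "angular": [0, 0, 0]},
  {"xyz": [0, 0, 0], "angular": [0, 0, 0]},
  {"xyz": [0, 0, 0], "angular": [0, 0, 0]},
], hand=0.0)

```text
clock: 38.2
position: [0.5129, 0.3038, 0.002]
ee_rot: [0.764, 0.645, 0.001, 0.0]
ft_force: [-0.8, -2.2, 8.0]
grip_width: 0.25
grasp_force: 40.0
```

carry_out([
  {"xyz": [0, 0, -0.05], "angular": [0, 0, 0]},
  {"xyz": [0, 0, -0.1], "angular": [0, 0, 0]},
  {"xyz": [0, 0, -0.15], "angular": [0, 0, 0]},
  {"xyz": [0, 0, -0.18], "angular": [0, 0, 0]},
  {"xyz": [0, 0, -0.18], "angular": [0, 0, 0]},
])

```text
clock: 38.7
position: [0.5135, 0.3052, 0.1856]
ee_rot: [0.764, 0.645, 0.004, 0.001]
ft_force: [-0.2, 0.6, -1.6]
grip_width: 0.25
grasp_force: 39.5
```

```bash
python3 - <<'E'
from h import *
place(.065)
E
```

```text
world [0.5433 0.04  ]
[-0.256, 0.074, -0.0] [0.2, -0.4, 64.3]
[-0.257, 0.074, 0.085] [0.2, -0.4, 64.3]
[-0.257, 0.073, 0.139] [0.2, -0.4, 64.3]
```

carry_out([
  {"xyz": [-0.257, 0.074, 0], "angular": [0, 0, 64.3]},
  {"xyz": [-0.257, 0.074, 0], "angular": [0, 0, 64.3]},
  {"xyz": [-0.257, 0.074, 0], "angular": [0, 0, 64.3]},
  {"xyz": [-0.257, 0.074, 0], "angular": [0, 0, 64.3]},
  {"xyz": [-0.257, 0.074, 0], "angular": [0, 0, 64.3]},
  {"xyz": [-0.257, 0.074, 0], "angular": [0, 0, 64.3]},
  {"xyz": [-0.257, 0.074, 0], "angular": [0, 0, 64.3]},
  {"xyz": [-0.257, 0.074, 0], "angular": [0, 0, 64.3]},
  {"xyz": [-0.257, 0.074, 0], "angular": [0, 0, 64.3]},
  {"xyz": [-0.257, 0.074, 0], "angular": [0, 0, 64.3]},
  {"xyz": [-0.257, 0.074, 0], "angular": [0, 0, 64.3]},
])

```text
clock: 39.8
position: [0.5415, 0.0378, 0.18]
ee_rot: [0.99, 0.14, -0.0, -0.0]
ft_force: [-0.0, -0.4, -0.6]
grip_width: 0.251
grasp_force: 39.5
```

```bash
python3 - <<'E'
from h import *
place(.065)
c=camera("side"); cv2.imwrite("pics/g.png",cv2.resize(c["img"][120:260,190:340,::-1],(800,600),interpolation=cv2.INTER_CUBIC))
E
```

```text
world [0.5433 0.04  ]
[0.002, -0.002, -0.005] [-0.0, 0.0, 0.1]
[0.002, -0.002, 0.08] [-0.0, 0.0, 0.1]
[0.002, -0.002, 0.135] [-0.0, 0.0, 0.1]
```

View pics/g.png

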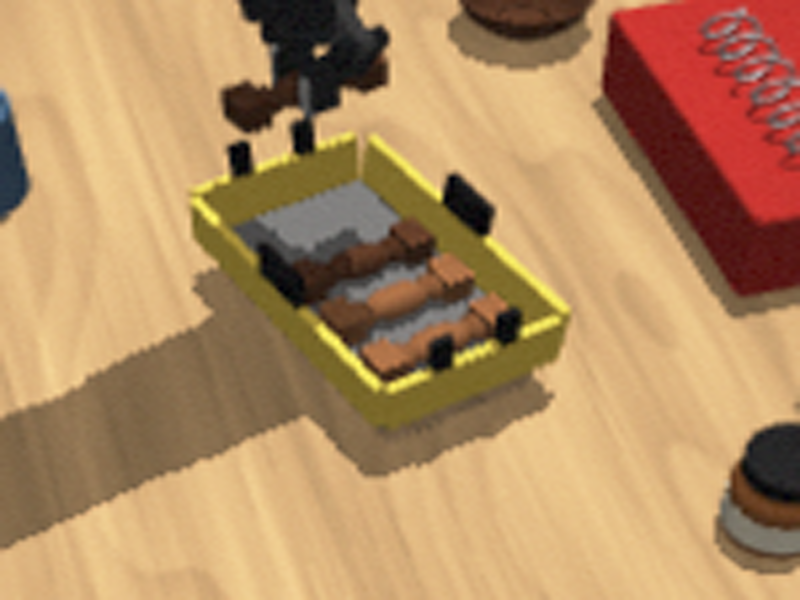

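Three spindles lie flat and parallel in the tray, around (440,340), (400,295) and (370,260). The fourth hangs above the free left area at (310,90).

carry_out([
  {"xyz": [0.002, -0.002, 0.04], "angular": [0, 0, 0]},
  {"xyz": [0.002, -0.002, 0.08], "angular": [0, 0, 0]},
  {"xyz": [0.002, -0.002, 0.1], "angular": [0, 0, 0]},
  {"xyz": [0.002, -0.002, 0.12], "angular": [0, 0, 0]},
  {"xyz": [0.002, -0.002, 0.134], "angular": [0, 0, 0]},
  {"xyz": [0.002, -0.002, 0.136], "angular": [0, 0, 0]},
  {"xyz": [0.002, -0.002, 0.136], "angular": [0, 0, 0]},
  {"xyz": [0.002, -0.002, 0.136], "angular": [0, 0, 0]},
])

```text
clock: 40.65
position: [0.5438, 0.0402, 0.0453]
ee_rot: [0.99, 0.139, 0.001, 0.0]
ft_force: [0.2, -0.4, -0.2]
grip_width: 0.247
grasp_force: 39.5
```

carry_out([
  {"xyz": [0, 0, 0], "angular": [0, 0, 0]},
  {"xyz": [0, 0, 0], "angular": [0, 0, 0]},
  {"xyz": [0, 0, 0], "angular": [0, 0, 0]},
  {"xyz": [0, 0, -0.02], "angular": [0, 0, 0]},
  {"xyz": [0, 0, -0.06], "angular": [0, 0, 0]},
  {"xyz": [0, 0, -0.11], "angular": [0, 0, 0]},
  {"xyz": [0, 0, -0.16], "angular": [0, 0, 0]},
  {"xyz": [0, 0, -0.19], "angular": [0, 0, 0]},
  {"xyz": [0, 0, -0.19], "angular": [0, 0, 0]},
], hand=0.36)

```text
clock: 41.55
position: [0.5451, 0.0407, 0.2392]
ee_rot: [0.99, 0.139, 0.004, 0.001]
ft_force: [1.0, 0.3, -0.6]
grip_width: 0.357
grasp_force: 0.0
```

```bash
python3 - <<'E'
from h import *
C={n:camera(n) for n in ["top","side"]}
for n in C: np.savez(f"{n}2.npz",**C[n])
P={}
for n,s in (("top",(93.9,189.6)),("side",(222.2,103.4))):
    H=hsv(C[n]); z=np.zeros(H.shape[:2],bool); x,y=int(s[0]),int(s[1]); z[y-25:y+25,x-30:x+30]=1
    red=z&((H[...,0]<6)|(H[...,0]>174))&(H[...,1]>150)
    k=max(blobs(red,10),key=cv2.contourArea); M=cv2.moments(k); P[n]=(M["m10"]/M["m00"],M["m01"]/M["m00"]); print(n,P[n],cv2.boundingRect(k))
print("block tri",tri(C["top"],[P["top"]],C["side"],[P["side"]]).round(4))
# bar in top: bright low-sat pixels, project to z=.014
c=C["top"]; H=hsv(c); roi=np.zeros(H.shape[:2],bool); roi[140:240,75:115]=1
m=roi&(((H[...,1]<70)&(H[...,2]>95))|((H[...,0]<6)&(H[...,1]>170)))
m=cv2.morphologyEx(m.astype(np.uint8),cv2.MORPH_CLOSE,np.ones((7,7)))
k=max(blobs(m,30),key=cv2.contourArea); print(cv2.boundingRect(k),cv2.minAreaRect(k))
Q=onplane(c,k.reshape(-1,2),.014)[:,:2]*1000; r=cv2.minAreaRect(Q.astype(np.float32)); print(r)
top=k.reshape(-1,2); ends=np.array([top[top[:,1]<top[:,1].min()+4].mean(0),top[top[:,1]>top[:,1].max()-4].mean(0)])
E2=onplane(c,ends,.014); print(E2.round(4),"mid",E2.mean(0).round(4),"len",np.linalg.norm(E2[0]-E2[1]).round(4),"yaw",np.degrees(np.arctan2(*(E2[0]-E2[1])[[1,0]])).round(2))
E
```

```text
top (93.87609075043629, 189.85340314136127) (90, 182, 9, 16)
side (222.36175710594313, 103.48320413436691) (216, 100, 13, 8)
block tri [[0.5461 0.4372 0.025  0.0018]]
(90, 154, 11, 75) ((94.11006164550781, 190.90415954589844), (8.049844741821289, 74.44385528564453), 3.945185899734497)
((544.5886840820312, 440.264404296875), (25.710756301879883, 234.66671752929688), 88.30916595458984)
[[0.6584 0.4343 0.014 ]
 [0.4307 0.4402 0.014 ]] mid [0.5446 0.4373 0.014 ] len 0.2278 yaw -1.49
```

```bash
sed -i 's/^TC=.*/TC=np.array([0.5606,-0.0223]); TY=np.radians(16.1)/' h.py; python3 - <<'E'
from h import *
x,y=.545,.4375; plan([((x,y,.2),178.4),((x,y,.0175),178.4)])
E
```

```text
[0.111, -0.382, 0.034] [0.1, 0.1, -162.4]
[0.111, -0.382, 0.217] [0.1, 0.1, -162.4]
```

carry_out([
  {"xyz": [0.111, -0.382, 0.034], "angular": [0, 0, -100]},
  {"xyz": [0.111, -0.382, 0.034], "angular": [0, 0, -100]},
  {"xyz": [0.111, -0.382, 0.034], "angular": [0, 0, -100]},
  {"xyz": [0.111, -0.382, 0.034], "angular": [0, 0, -100]},
  {"xyz": [0.111, -0.382, 0.034], "angular": [0, 0, -100]},
  {"xyz": [0.111, -0.382, 0.034], "angular": [0, 0, -100]},
  {"xyz": [0.111, -0.382, 0.034], "angular": [0, 0, -100]},
  {"xyz": [0.111, -0.382, 0.034], "angular": [0, 0, -100]},
  {"xyz": [0.111, -0.382, 0.034], "angular": [0, 0, -100]},
  {"xyz": [0.111, -0.382, 0.034], "angular": [0, 0, -100]},
  {"xyz": [0.111, -0.382, 0.034], "angular": [0, 0, -100]},
  {"xyz": [0.111, -0.382, 0.034], "angular": [0, 0, -100]},
], hand=0.6)

```text
clock: 42.85
position: [0.5437, 0.4378, 0.198]
ee_rot: [0.527, 0.85, -0.001, -0.001]
ft_force: [0.5, 0.1, 0.2]
grip_width: 0.607
grasp_force: 0.0
```

carry_out([
  {"xyz": [0, 0, 0.03], "angular": [0, 0, -62.4]},
  {"xyz": [0, 0, 0.06], "angular": [0, 0, -62.4]},
  {"xyz": [0, 0, 0.09], "angular": [0, 0, -62.4]},
  {"xyz": [0, 0, 0.09], "angular": [0, 0, -62.4]},
  {"xyz": [0, 0, 0.09], "angular": [0, 0, -62.4]},
  {"xyz": [0, 0, 0.09], "angular": [0, 0, -62.4]},
  {"xyz": [0, 0, 0.09], "angular": [0, 0, -62.4]},
  {"xyz": [0, 0, 0.09], "angular": [0, 0, -62.4]},
  {"xyz": [0, 0, 0.09], "angular": [0, 0, -62.4]},
  {"xyz": [0, 0, 0.09], "angular": [0, 0, -62.4]},
  {"xyz": [0, 0, 0.09], "angular": [0, 0, -62.4]},
])

```text
clock: 43.95
position: [0.5441, 0.4378, 0.1097]
ee_rot: [0.014, 1.0, -0.0, -0.0]
ft_force: [0.2, 0.2, -0.2]
grip_width: 0.598
grasp_force: 0.0
```

```bash
python3 - <<'E'
from h import *
x,y=.545,.4375; plan([((x,y,.0175),178.4)])
C={n:camera(n) for n in ["top","side"]}
for n in C: np.savez(f"{n}3.npz",**C[n])
a=cv2.resize(C["top"]["img"][140:230,180:300,::-1],(800,600),interpolation=cv2.INTER_CUBIC); cv2.imwrite("pics/h.png",a)
E
```

```text
[-0.001, -0.0, 0.092] [-0.0, -0.0, -0.0]
```

View pics/h.png

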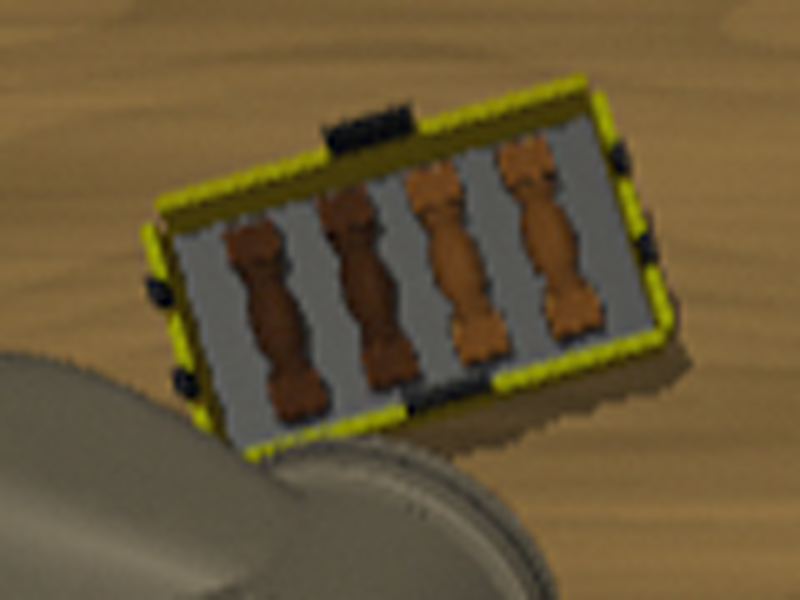

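All four spindles lie flat, side by side. The left horns are at (160,291) and (185,380), the right ones at (619,156) and (646,245). I'll compute the notch line from these, and grip the bar meanwhile.

carry_out([
  {"xyz": [-0.001, 0, 0.05], "angular": [0, 0, 0]},
  {"xyz": [-0.001, 0, 0.08], "angular": [0, 0, 0]},
  {"xyz": [-0.001, 0, 0.091], "angular": [0, 0, 0]},
  {"xyz": [-0.001, 0, 0.091], "angular": [0, 0, 0]},
  {"xyz": [-0.001, 0, 0.091], "angular": [0, 0, 0]},
])

```text
clock: 44.55
position: [0.5457, 0.4386, 0.021]
ee_rot: [0.014, 1.0, 0.001, 0.0]
ft_force: [-0.1, 0.3, 0.4]
grip_width: 0.599
grasp_force: 0.0
```

carry_out([
  {"xyz": [0, 0, 0], "angular": [0, 0, 0]},
  {"xyz": [0, 0, 0], "angular": [0, 0, 0]},
  {"xyz": [0, 0, 0], "angular": [0, 0, 0]},
  {"xyz": [0, 0, 0], "angular": [0, 0, 0]},
  {"xyz": [0, 0, 0], "angular": [0, 0, 0]},
  {"xyz": [0, 0, 0], "angular": [0, 0, 0]},
  {"xyz": [0, 0, 0], "angular": [0, 0, 0]},
  {"xyz": [0, 0, 0], "angular": [0, 0, 0]},
], hand=0.0, grip_force=80)

```text
clock: 45.35
position: [0.5459, 0.4383, 0.0211]
ee_rot: [0.014, 1.0, 0.001, 0.001]
ft_force: [-0.7, -2.0, 7.1]
grip_width: 0.21
grasp_force: 80.0
```

carry_out([
  {"xyz": [0, 0, -0.03], "angular": [0, 0, 0]},
  {"xyz": [0, 0, -0.07], "angular": [0, 0, 0]},
  {"xyz": [0, 0, -0.12], "angular": [0, 0, 0]},
  {"xyz": [0, 0, -0.17], "angular": [0, 0, 0]},
  {"xyz": [0, 0, -0.2], "angular": [0, 0, 0]},
  {"xyz": [0, 0, -0.2], "angular": [0, 0, 0]},
])

```text
clock: 45.95
position: [0.5456, 0.4395, 0.225]
ee_rot: [0.014, 1.0, 0.003, 0.002]
ft_force: [-0.9, 1.0, -3.0]
grip_width: 0.212
grasp_force: 78.9
```

```bash
python3 - <<'E'
from h import *
c=load("top3.npz"); N=onplane(c,[(203.6,183.2),(207.3,196.6),(272.4,163.0),(276.5,176.3)],.1); print(N.round(4))
l,r=N[:2].mean(0),N[2:].mean(0); print("mid",(l+r)/2,"yaw",np.degrees(np.arctan2(-(l-r)[0],(l-r)[1])),"len",np.linalg.norm(l-r))
b=spindles(c); print(b)
w=tw(0,0); plan([((*w,.2),106.1)])
E
```

```text
[[ 0.5506  0.086   0.1   ]
 [ 0.511   0.0749  0.1   ]
 [ 0.6091 -0.1157  0.1   ]
 [ 0.5693 -0.1271  0.1   ]]
mid [ 0.5599848  -0.02047615  0.1       ] yaw 16.135250844424565 len 0.21013705756096862
[([0.4793, -0.5333], 20.4, 109, 27), ([0.55, 0.0412], 16.9, 92, 23), ([0.5657, -0.0009], 15.9, 93, 22), ([0.5765, -0.0423], 16.4, 94, 22), ([0.5876, -0.0857], 16.8, 91, 22)]
[-0.028, -0.461, 0.023] [0.4, 0.0, 72.3]
```

carry_out([
  {"xyz": [-0.028, -0.461, 0], "angular": [0, 0, 72.3]},
  {"xyz": [-0.028, -0.461, 0], "angular": [0, 0, 72.3]},
  {"xyz": [-0.028, -0.461, 0], "angular": [0, 0, 72.3]},
  {"xyz": [-0.028, -0.461, 0], "angular": [0, 0, 72.3]},
  {"xyz": [-0.028, -0.461, 0], "angular": [0, 0, 72.3]},
  {"xyz": [-0.028, -0.461, 0], "angular": [0, 0, 72.3]},
  {"xyz": [-0.028, -0.461, 0], "angular": [0, 0, 72.3]},
  {"xyz": [-0.028, -0.461, 0], "angular": [0, 0, 72.3]},
  {"xyz": [-0.028, -0.461, 0], "angular": [0, 0, 72.3]},
  {"xyz": [-0.028, -0.461, 0], "angular": [0, 0, 72.3]},
  {"xyz": [-0.028, -0.461, 0], "angular": [0, 0, 72.3]},
  {"xyz": [-0.028, -0.461, 0], "angular": [0, 0, 72.3]},
])

```text
clock: 47.15
position: [0.5602, -0.0228, 0.2189]
ee_rot: [0.601, 0.8, 0.0, -0.0]
ft_force: [-0.9, 0.1, -2.2]
grip_width: 0.212
grasp_force: 79.1
```

carry_out([
  {"xyz": [0, 0, 0.03], "angular": [0, 0, 0]},
  {"xyz": [0, 0, 0.06], "angular": [0, 0, 0]},
  {"xyz": [0, 0, 0.06], "angular": [0, 0, 0]},
  {"xyz": [0, 0, 0.06], "angular": [0, 0, 0]},
  {"xyz": [0, 0, 0.06], "angular": [0, 0, 0]},
])

```text
clock: 47.65
position: [0.5613, -0.0226, 0.161]
ee_rot: [0.6, 0.8, 0.001, 0.001]
ft_force: [-0.6, -0.3, -2.8]
grip_width: 0.215
grasp_force: 79.0
```

```bash
python3 - <<'E'
from h import *
w=np.array([.5605,-.0224]); plan([((*w,.104),106.1)])
c=camera("side"); cv2.imwrite("pics/i.png",cv2.resize(c["img"][110:250,190:340,::-1],(800,600),interpolation=cv2.INTER_CUBIC))
E
```

```text
[0.0, -0.001, 0.057] [0.1, 0.0, 0.1]
```

View pics/i.png

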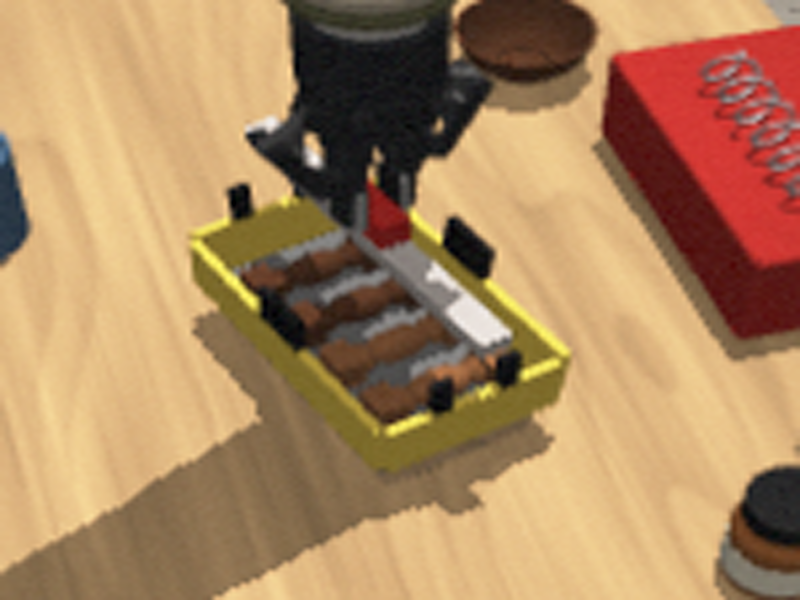

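The bar is held level over the tray. Its right end at (490,335) heads between the right horns at (440,395) and (508,368). Lowering slowly.

carry_out([
  {"xyz": [0, -0.001, 0.015], "angular": [0, 0, 0]},
  {"xyz": [0, -0.001, 0.025], "angular": [0, 0, 0]},
  {"xyz": [0, -0.001, 0.035], "angular": [0, 0, 0]},
  {"xyz": [0, -0.001, 0.043], "angular": [0, 0, 0]},
  {"xyz": [0, -0.001, 0.05], "angular": [0, 0, 0]},
  {"xyz": [0, -0.001, 0.055], "angular": [0, 0, 0]},
  {"xyz": [0, -0.001, 0.057], "angular": [0, 0, 0]},
  {"xyz": [0, -0.001, 0.057], "angular": [0, 0, 0]},
  {"xyz": [0, -0.001, 0.057], "angular": [0, 0, 0]},
])

```text
clock: 48.6
position: [0.5596, -0.024, 0.1028]
ee_rot: [0.601, 0.799, -0.0, 0.0]
ft_force: [-3.6, -0.2, 5.3]
grip_width: 0.211
grasp_force: 80.0
```

carry_out([
  {"xyz": [0, 0, 0], "angular": [0, 0, 0]},
  {"xyz": [0, 0, 0], "angular": [0, 0, 0]},
  {"xyz": [0, 0, 0], "angular": [0, 0, 0]},
  {"xyz": [0, 0, 0], "angular": [0, 0, 0]},
  {"xyz": [0, 0, -0.03], "angular": [0, 0, 0]},
  {"xyz": [0, 0, -0.07], "angular": [0, 0, 0]},
  {"xyz": [0, 0, -0.12], "angular": [0, 0, 0]},
  {"xyz": [0, 0, -0.12], "angular": [0, 0, 0]},
], hand=0.5)

```text
clock: 49.4
position: [0.5622, -0.0229, 0.2283]
ee_rot: [0.601, 0.799, 0.002, 0.003]
ft_force: [0.5, 0.8, -0.5]
grip_width: 0.498
grasp_force: 0.0
```

carry_out([
  {"xyz": [-0.3, -0.1, 0], "angular": [0, 0, 0]},
  {"xyz": [-0.3, -0.1, 0], "angular": [0, 0, 0]},
  {"xyz": [-0.3, -0.1, 0], "angular": [0, 0, 0]},
  {"xyz": [-0.3, -0.1, 0], "angular": [0, 0, 0]},
  {"xyz": [-0.3, -0.1, 0], "angular": [0, 0, 0]},
  {"xyz": [-0.3, -0.1, 0], "angular": [0, 0, 0]},
  {"xyz": [-0.3, -0.1, 0], "angular": [0, 0, 0]},
  {"xyz": [-0.3, -0.1, 0], "angular": [0, 0, 0]},
])

```text
clock: 50.2
position: [0.5458, -0.3434, 0.2212]
ee_rot: [0.603, 0.798, 0.0, -0.0]
ft_force: [-0.0, 1.3, 1.1]
grip_width: 0.5
grasp_force: 0.0
```

```bash
python3 - <<'E'
from h import *
C={n:camera(n) for n in ["top","side"]}
a=[cv2.resize(C["top"]["img"][140:230,180:300,::-1],(400,300),interpolation=cv2.INTER_CUBIC),cv2.resize(C["side"]["img"][130:242,190:340,::-1],(400,300),interpolation=cv2.INTER_CUBIC)]
cv2.imwrite("pics/j.png",np.hstack(a))
P={}
for n in C:
    H=hsv(C[n]); z=np.zeros(H.shape[:2],bool); x,y=proj(C[n],[.5605,-.0224,.11])[0].astype(int); z[y-20:y+20,x-20:x+20]=1
    k=max(blobs(z&((H[...,0]<5)|(H[...,0]>174))&(H[...,1]>170),8),key=cv2.contourArea); M=cv2.moments(k); P[n]=[(M["m10"]/M["m00"],M["m01"]/M["m00"])]
t=tri(C["top"],P["top"],C["side"],P["side"])[0]; d=t[:2]-TC
print("block",t.round(4),"tray xy",round(float(d@[np.cos(TY),np.sin(TY)]),4),round(float(d@[-np.sin(TY),np.cos(TY)]),4))
E
```

```text
block [ 0.5611 -0.0224  0.1069  0.0021] tray xy 0.0004 -0.0003
```

View pics/j.png

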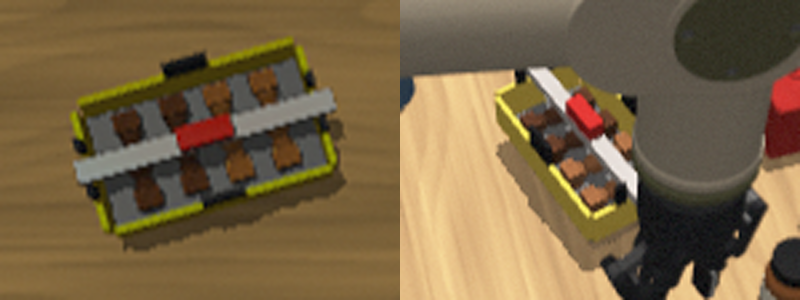

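The bar sits in both notches with its red block up: measured block height 107 mm, offset under 1 mm. The spindles lie flat beneath it and the arm is clear, so I'm handing in.

```bash
python3 -c "
from workcell import *
print(hand_in())"
```

```text
the job is handed in; nothing more can be done
None
```

I handed the job in at about 50 s of the 210 s limit: all four walls are up, the four spindles lie flat in the tray, and the bar sits centred in the notches with its grip block up. `hand_in()` gave no verdict, and my measurements put the left wall at about 1.50–1.52 rad, the closest of the four walls to the 1.43 limit.

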